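Secure the tube rack on the bench shaker

TASK

Get the bench shaker ready to run: slide the wooden tube rack back so that it sits flush against the platform's back rail with its tubes still standing in it, and swing the steel retaining bar round its pin, pushing its free end against the stop until the spring bolt has snapped out behind it and holds it shut. Push with feeling - it takes a firm push against the rubber buffer, but never push the bar harder than 18 N - and leave the dropper bottle, jar and beaker where they stand.

Things in the scene. Friction and masses are not known exactly. Their poses are not given: they have to be found in the camera images.
- platform (a point): Centre of the top of the shaker's platform, an aluminium plate 360 mm along its x, 300 along y, 90 above the bench; fixed, switched off. Frame used below (mm): x runs along the back rail and the closed bar, from pin end (-x) to bolt end (+x); y points to the back rail; z up.
- rail (a point): Middle of the inner face of the fixed back rail, 20 mm above the platform, at platform x -5, y 125. Face 250 mm long, 40 high, looks to -y. Axes as platform.
- pin (a point): Foot of the fixed upright pin on the platform's surface, at platform x -150, y 58. 10 mm thick; its flat head (22 across, 43 to 50 mm up) keeps the bar's eye from lifting off. Axes as platform.
- bar_end (a point): Centre of the end face of the steel retaining bar's free end, half-way up (20 mm above the platform). Loose flat bar on edge, resting on the platform: polished, on a nylon glide, 12 mm thick, 40 high, end 295 from the pin's axis. x points along the bar, away from the pin. Starts open, swung 57 to 76 degrees towards platform -y, overhanging the plate; closed, its x is within 3 degrees of the platform's.
- bar: The same bar; origin at the centre of its 28 mm round eye, at the lower edge, x along the bar to the free end. 0.3 to 0.5 kg; the eye has 1 mm play on the pin. It slides with about 1 N at the free end and closes by pushing its -y side near the free end.
- keeper_mid (a point): Fixed point at platform x 118, y 59.2, 20 mm up: where the hard face of the stop block is if the keeper sits mid-slot. The keeper, a dark steel bracket with stop block and spring bolt, is clamped tight anywhere from 6 mm nearer the rail to 6 mm farther from it; its place is not measured: find it by feel. Hard face 30 mm along x, 40 high, looks to -y; an 18 mm round rubber buffer stands 4.2 mm proud of it.
- bolt_mid (a point): Fixed point at platform x 139, y 45.5, 18 mm up: tip of the spring bolt's nose at its square shoulder if the keeper sits mid-slot (it shifts with the keeper). Nose 20 mm high, overlaps the bar's end by 5 to 6 mm and gives way along +x on a light spring; shoulder looks to +y, a bevel leads up from 18 mm farther -y. Bolt case: x 158 to 178, 36 high, pull knob beyond.
- shaker: Shaker as one solid, keeper included; origin on the bench under the platform's centre. Push at the bar's free end: 2 to 5 N up the bolt's bevel, 1 to 3 N along the nose, then the buffer yields 3 N per mm. At 8 to 12 N, 1.5 mm short of the hard face, the bolt snaps out; on the face it is 12 to 16 N, then climbs steeply. Let go too early, the buffer pushes the bar back; latched, it clamps the bar on the bolt.
- rack_center (a point): Centre of the loose wooden tube rack, 38 mm above the platform. 190 mm along its x, 76 high; base board 60 wide (y), 20 thick; top board 48 wide, 60 to 76 mm up; white columns at both ends. Six holes 29 mm apart along x. With tubes 0.4 to 0.6 kg; starts 15 to 30 mm short of the rail, askew; slides with 2 to 5 N pushed low on its base, tips if pushed high. Home: on the rail, centre at platform y 95.
- tube_a_mid (a point): Glass tube with dark rubber stopper, 18 mm across, 132 high, in the rack's first hole (rack x -72.5); point 60 mm above its bottom on its axis, z along the tube. Its top stands 144 mm above the platform.
- tube_b_mid (a point): The same, in the second hole (rack x -43.5).
- tube_c_mid (a point): The same, in the third hole (rack x -14.5). The other three holes are empty.
- dropper_mid (a point): Amber dropper bottle, 40 mm across, 123 high, on the bench beside the shaker; point 40 mm above the bench.
- jar_mid (a point): White plastic jar, 60 mm across, 95 high, on the bench; point 47.5 mm above the bench.
- beaker_mid (a point): Glass beaker, 68 mm across, 85 high, on the bench; point 42.5 mm above the bench.

How it is judged:
By the outcome, as a careful person would: the job done as asked, in the order asked, and still so for the second after the job is handed in, with the robot touching nothing.
It also fails if it takes over 67 s, if anything falls off the work surface, if the arm or the gripper's body presses on something with over 40 N, if the wrist force passes 120 N, or if a joint passes its speed limit or range.

ROBOT

A 6-joint arm with a two-finger parallel gripper is mounted at the origin on the work surface. World frame = base frame: x ahead of the robot, y to its left, z up, the work surface at z = 0. Lengths are in m, angles in rad, forces in N, time in s.
With the tool pointing down it reaches from about 0.4 to 0.825 m from the base axis. Payload 7 kg.
Tool frame: the origin (TCP) lies between the finger pads; the fingertips stand 22 mm ahead of it and the grasp point (between the pads) lies 3 mm ahead of it; z points along the fingers, y is the direction in which the jaws open and shut (so a half turn about z gives the same grasp; the last joint's range is limited). The gripper opens to 85 mm and grips with 20 to 120 N. Pads are 22 mm wide; open, the fingers measure 114 mm over their backs; the gripper's body (76 mm by 85 mm) begins 54 mm behind the grasp point. The pads swing forward as they close: fully open they stand 13 mm farther back than shut.
Start: joints at [1.465, 0.359, 0.012, 0, -1.224, -0.288], TCP at [0.259, 0.623, 0.233] pointing down, gripper open.
Joint ranges: [-3.07, 3.07], [-1.43, 2.12], [-1.02, 1.25], [-3.03, 1.67], [-3.05, -0], [-3.03, 3.03]. Speed limits (rad/s): [2.39, 2.39, 3.01, 3.14, 3.14, 3.14].

INTERFACE

Orientations are given as [roll, pitch, yaw] about the fixed x, y, z axes, in that order (R = Rz(yaw) Ry(pitch) Rx(roll)).
In Python, from workcell import r gives the robot as it stands.
- The arm moves only by the shell command python3 -m pendant 'ROWS' [OPENING] [FORCE]. ROWS is JSON, a list of rows, each an object of numbers: "dx", "dy", "dz": the shift along the tool's x, y, z in units of 25 mm (1.0 is 25 mm); "yaw": the turn about the tool's z in units of 6 degrees (1.0 is 6 degrees). A call has 1 to 20 rows; each row shifts and turns the commanded pose from where the row before left it, along the tool's axes as they then stand; what a row does not reach is not made up. A row lasts 1/10 s, in which the tool goes at most 50 mm and 8.59 degrees, less where a joint would pass 70% of its speed; a pose out of reach is approached as far as the arm can. A call is refused whole if a number of a shift passes 1 or a number of a turn 1, either way. A call with a gripper value outside its range is refused whole. OPENING is the opening, from 0 (shut) to 1 (fully open), set as the call begins (- or left out, the last holds). The fingers move at their own pace and stop on an object; FORCE is the grip in N (left out, the last holds). Time passes only in rows, so rows that do not move let the fingers close. It gives the time, the measured TCP pose, the force and the opening at its end, in the units of the state.
- r.read_state(): the state, without advancing time (a new reading comes with each control period).
- r.grab_frame(name): name is "side" or "top" or "wrist"; returns (picture, depth): 420x560x3 uint8, red, green, blue; 420x560 float32, m along the optical axis (not along the pixel's ray), 0 where there is no reading.
- r.camera_params(name): a dict with "fx", "fy", "cx", "cy" (pixels), "R" (3x3) and "t" (3): a world point X has camera coordinates R X + t; the wrist camera has in their place "hand_eye" (4x4, takes a point from camera to tool coordinates, whose origin is the TCP and whose axes are the flange's). Camera axes: x right, y down, z forward; pixel columns grow to the right and rows downward; lengths in m; the calibration is good to about 2 mm. A picture is of the moment at which its call begins: read the wrist's pose just before it. camera_params takes no time and is no camera call.
- r.sign_off(): hands the job in, once; it reports no verdict.
Trained networks look in the newest picture that a camera, given by its name, has taken for a name from the list of things; names that differ only in an ending like _2 or _b are one class to them, and where a whole thing is asked for, a point or a joint stands for the part that bears it (a point fixed in the world has none). Each returns a list of dicts, best first, with "score" (0 to 1); they miss things now and then, are a little off and sometimes report something else, mostly with a low value. They report only what shows in the picture. A call takes as long as a camera call.
- r.search_frame(label, camera): "pixel" ([column, row] in pixels, amid what is visible of it).
The state is a dict: "time_s": time; "joint_positions": joint angles; "joint_vel": joint speeds; "joint_efforts": joint torques, N m; "ee_pos": TCP position; "eef_rot": TCP orientation; "wrist_force": force on the tool from outside, world axes, zero at the start; "wrist_torque": the same for the moment, N m; "grip_width": finger opening in m.
Only numpy, scipy, OpenCV 4.12 (cv2) and the standard library are available. Lean on these libraries where they do the work, as an engineer would, in place of code of your own. Each camera call takes 0.05 s, during which the arm holds its last target. There are 200 camera calls.

## Working session

There is one attempt and no reset: what is moved stays moved. The work goes in short steps, Python scripts to look and compute and a shell command to move; the robot and the scene stay as the last step left them, time stands still between calls to the robot, and variables do not carry over. Pictures are saved under pics/ and viewed, about 8 in all and at most 12, crops included, and the job is handed in when it is done.

```bash
ls; mkdir -p pics
cat > h.py <<'E'
import numpy as np, cv2
from scipy.spatial.transform import Rotation as Ro
from workcell import r
def campose(c):
    p=r.camera_params(c)
    if 'R' in p: return p,np.array(p['R']),np.array(p['t'])
    s=r.read_state(); T=np.eye(4); T[:3,:3]=Ro.from_euler('xyz',s['eef_rot']).as_matrix(); T[:3,3]=s['ee_pos']
    M=np.linalg.inv(T@np.array(p['hand_eye'])); return p,M[:3,:3],M[:3,3]
def cloud(c,pose,d):
    p,R,t=pose; v,u=np.mgrid[:d.shape[0],:d.shape[1]]
    X=np.stack([(u-p['cx'])/p['fx']*d,(v-p['cy'])/p['fy']*d,d],-1)
    return (X-t)@R
def proj(pose,X):
    p,R,t=pose; c=np.asarray(X)@R.T+t
    return np.stack([c[...,0]/c[...,2]*p['fx']+p['cx'],c[...,1]/c[...,2]*p['fy']+p['cy']],-1)
def shot(c,name):
    pose=campose(c); im,d=r.grab_frame(c); cv2.imwrite(f'pics/{name}.png',im[...,::-1]); np.save(f'pics/{name}.npy',d)
    return pose,im,cloud(c,pose,d)
E
python3 - <<'E'
from h import *
s=r.read_state(); print({k:np.round(v,3).tolist() for k,v in s.items()})
for c in ['top','side']:
    pose,im,P=shot(c,c+'0')
    print(c,'cam at',-pose[1].T@pose[2], pose[0]['fx'])
    for n in ['platform','rail','pin','bar_end','bar','keeper_mid','bolt_mid','rack_center','tube_a_mid','dropper_mid','jar_mid','beaker_mid','shaker']:
        try:
            for o in r.search_frame(n,c)[:3]:
                u,v=map(int,o['pixel']); print(n,round(o['score'],2),(u,v),np.round(P[v,u],3))
        except Exception as e: print(n,e)
E
cd pics; python3 -c "
import cv2;a=cv2.imread('top0.png');b=cv2.imread('side0.png');cv2.imwrite('m0.png',a);"
```

```text
pics
{'time_s': 0.0, 'joint_positions': [1.465, 0.359, 0.011, -0.0, -1.224, -0.288], 'joint_vel': [-0.002, 0.001, -0.001, 0.001, -0.0, 0.001], 'joint_efforts': [-0.001, -58.331, 29.342, 6.937, -0.006, -0.0], 'ee_pos': [0.259, 0.623, 0.232], 'eef_rot': [3.14, -0.0, -0.394], 'wrist_force': [0.074, -0.401, 0.213], 'wrist_torque': [0.034, 0.023, 0.05], 'grip_width': 0.085}
top cam at [0.53497947 0.04324024 1.40044254] 515.5453964595586
platform 0.55 (301, 205) [0.585 0.019 0.095]
rail 0.59 (303, 207) [0.58  0.013 0.091]
pin 0.81 (304, 206) [0.583 0.011 0.092]
bar_end 0.78 (335, 244) [ 0.49  -0.067  0.123]
bar 0.7 (339, 242) [ 0.495 -0.076  0.128]
keeper_mid 0.75 (306, 207) [0.581 0.006 0.091]
rack_center 0.61 (269, 214) [0.56  0.099 0.102]
rack_center 0.55 (302, 205) [0.585 0.016 0.092]
dropper_mid 0.67 (380, 152) [ 0.728 -0.183  0.074]
jar_mid 0.96 (202, 187) [0.625 0.271 0.093]
beaker_mid 0.81 (210, 245) [0.475 0.26  0.007]
shaker 0.85 (307, 206) [0.583 0.003 0.088]
shaker 0.44 (262, 224) [0.535 0.112 0.169]
side cam at [0.31665506 0.67080027 0.79780764] 415.5854320781842
platform 0.65 (283, 246) [0.555 0.129 0.111]
rail 0.82 (287, 245) [0.548 0.123 0.111]
pin 0.97 (290, 246) [0.541 0.123 0.111]
bar_end 0.73 (340, 204) [ 0.491 -0.067  0.096]
bar 0.96 (345, 208) [ 0.47  -0.031  0.122]
bar 0.74 (299, 212) [0.533 0.102 0.2  ]
bar 0.64 (282, 247) [0.548 0.149 0.131]
keeper_mid 0.82 (287, 247) [0.546 0.128 0.11 ]
bolt_mid 0.94 (286, 246) [0.55  0.125 0.109]
bolt_mid 0.65 (287, 230) [0.549 0.123 0.158]
rack_center 0.68 (288, 230) [0.548 0.122 0.158]
tube_a_mid 0.76 (323, 216) [0.487 0.085 0.193]
dropper_mid 0.51 (276, 160) [ 0.72  -0.18   0.076]
jar_mid 0.89 (220, 303) [0.612 0.302 0.088]
beaker_mid 0.71 (293, 311) [0.489 0.215 0.021]
shaker 0.81 (281, 245) [0.56  0.129 0.111]
shaker 0.4 (343, 204) [ 0.48  -0.048  0.117]
```

View pics/top0.png

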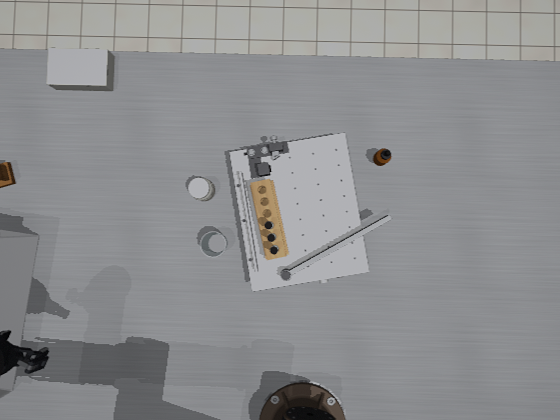

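View pics/side0.png

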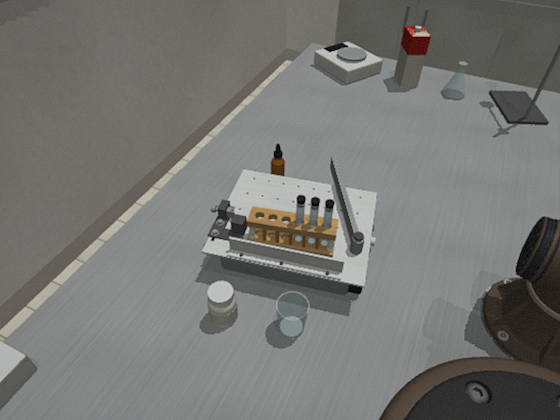

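The top view shows the plate with corners at about (228,151), (346,133), (368,270) and (250,290). The rail is on the left and the keeper at the top, around (262,155). The pin is at (286,273), the bar runs from there to (389,214), and the rack is centred at (268,219) with its tubes at the pin end. The side view agrees. Next I fit the platform frame from depth.

```bash
cat >> h.py <<'E'
def comp(P,lo,hi,near,rad):
    m=(P[...,2]>lo)&(P[...,2]<hi)&(np.hypot(P[...,0]-near[0],P[...,1]-near[1])<rad); return P[m]
E
python3 - <<'E'
from h import *
im=cv2.imread('pics/top0.png'); d=np.load('pics/top0.npy'); pose=campose('top'); P=cloud('top',pose,d)
A=comp(P,.082,.099,(.56,.02),.27)
rc=cv2.minAreaRect((A[:,:2]*1000).astype(np.float32)); print(rc,np.median(A[:,2]))
(cx,cy),(w,h),a=rc
best=None
for k in range(4):
    t=np.radians(a+90*k); ex=np.array([np.cos(t),np.sin(t)])
    if best is None or ex[0]>best[0]: best=ex
ex=best; ey=np.array([-ex[1],ex[0]]); c=np.array([cx,cy])/1000
th=np.arctan2(ex[1],ex[0]); print('center',c,'theta deg',np.degrees(th))
np.savez('plat.npz',c=c,ex=ex,ey=ey)
q=((P[...,:2]-c)@np.stack([ex,ey],1))*1000; z=P[...,2]*1000-90
def rect(lo,hi,m,n):
    s=(z>lo)&(z<hi)&m
    pts=q[s].astype(np.float32); r_=cv2.minAreaRect(pts); print(n,len(pts),np.round(r_[0],1),np.round(r_[1],1),round(r_[2],1),'zmed',np.median(z[s]).round(1)); return pts
m=(q[...,0]>-140)&(q[...,0]<105)&(q[...,1]>30)&(q[...,1]<112)
rect(62,90,m,'rack top')
rect(10,150,(q[...,1]>115)&(q[...,1]<150)&(abs(q[...,0])<130),'rail')
pts=rect(30,52,(q[...,1]<50)&(q[...,0]>-160)&(q[...,0]<60),'bar')
v=cv2.fitLine(pts,cv2.DIST_HUBER,0,.01,.01).ravel(); print('bar dir',np.degrees(np.arctan2(v[1],v[0])),'far',pts[pts[:,1].argmin()], 'pt',v[2:])
rect(42,56,(np.hypot(q[...,0]+150,q[...,1]-58)<25),'pin')
rect(30,44,(q[...,0]>95)&(q[...,0]<135)&(q[...,1]>40)&(q[...,1]<110),'keeper')
def W(x,y,zz): return np.r_[c+(x*ex+y*ey)/1000,.09+zz/1000]
S=3; big=cv2.resize(im[115:305,170:415],None,fx=S,fy=S,interpolation=cv2.INTER_CUBIC)
for X in [W(0,0,0),W(-5,125,20),W(-150,58,50),W(118,59.2,40),W(139,45.5,28),W(180,150,0),W(180,-150,0),W(-180,150,0),W(-180,-150,0)]:
    u=(proj(pose,X)-[170,115])*S; cv2.drawMarker(big,tuple(int(i) for i in u),(0,0,255),0,12,1)
cv2.imwrite('pics/top_big.png',big)
E
```

```text
((570.2626342773438, 31.68072509765625), (363.63653564453125, 513.1465454101562), 10.88607120513916) 0.09016459996133215
center [0.57026263 0.03168073] theta deg 10.88607120513916
rack top 1274 [-9.5 70.5] [189.8  48.4] 2.8 zmed 76.1
rail 345 [ -6.3 129.5] [246.8  21.8] 0.1 zmed 38.8
bar 623 [-103.9  -87.9] [ 19.8 293.4] 18.9 zmed 39.9
bar dir -70.38443 far [ -54.282024 -225.6936  ] pt [-101.65413  -87.32524]
pin 73 [-150.1   52.3] [24.9 23.1] 59.1 zmed 49.4
keeper 130 [116.   63.6] [29.7 27.7] 0.0 zmed 39.4
```

View pics/top_big.png

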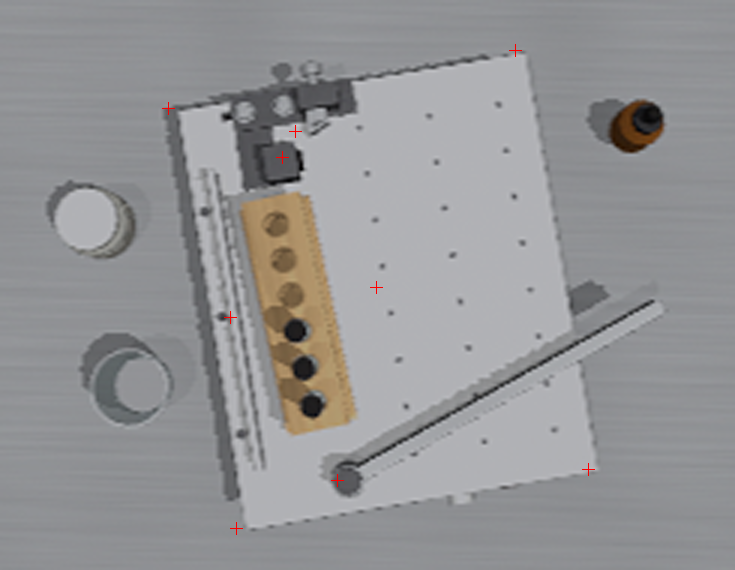

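The red marks sit about 6 mm too far towards the rail, because the rectangle fit picked up stray points. The pin, rail and corners agree on a shift of -5.7 mm in y. I correct the frame, lift and turn the tool, and work out the way over.

```bash
cat >> h.py <<'E'
th=np.radians(10.89); ex=np.array([np.cos(th),np.sin(th)]); ey=np.array([-ex[1],ex[0]])
c0=np.array([.57026,.03168])-.0003*ex-.0057*ey
def W(x,y,z=0): return np.r_[c0+(x*ex+y*ey)/1000,.09+z/1000]
def toplat(p): p=np.asarray(p); v=p[...,:2]-c0; return np.stack([v@ex,v@ey,p[...,2]-.09],-1)*1000
def st(t=None):
    s=r.read_state(); yaw=s['eef_rot'][2]; q=toplat(s['ee_pos']); f=np.array(s['wrist_force'])
    print('t',round(s['time_s'],2),'plat xyz',q.round(1),'yaw_rel',round(np.degrees(yaw-th),2),'F plat x,y,z',np.round([f[:2]@ex,f[:2]@ey,f[2]],2),'grip',round(s['grip_width'],4))
    if t is not None:
        d=W(*t)-np.array(s['ee_pos']); u=[d[:2]@[np.cos(yaw),np.sin(yaw)],d[:2]@[np.sin(yaw),-np.cos(yaw)],-d[2]]
        print('units dx,dy,dz',np.round(np.array(u)/.025,2))
E
python3 -m pendant '[{"dz":-1,"yaw":-0.93},{"dz":-1,"yaw":-0.93},{"dz":-1,"yaw":-0.93},{"dz":-1,"yaw":-0.93},{"yaw":-0.93},{"yaw":-0.93},{}]'
python3 -c "
from h import *
st((-25,-50,100))"
```

```text
t 1.4 plat xyz [-193.6  645.5  143.2] yaw_rel -33.45 F plat x,y,z [-0.64 -0.1   0.35] grip 0.0852
units dx,dy,dz [20.96 19.49  1.73]$[0]: bad value
```

```bash
python3 -m pendant '[{"dx":0.0,"dy":0.0,"dz":-1.0,"yaw":-0.93},{"dx":0.0,"dy":0.0,"dz":-1.0,"yaw":-0.93},{"dx":0.0,"dy":0.0,"dz":-1.0,"yaw":-0.93},{"dx":0.0,"dy":0.0,"dz":-1.0,"yaw":-0.93},{"dx":0.0,"dy":0.0,"dz":0.0,"yaw":-0.93},{"dx":0.0,"dy":0.0,"dz":0.0,"yaw":-0.93}]'
python3 -c "
from h import *
st((-25,-50,100))"
```

```text
time_s: 2.0
ee_pos: [0.2591, 0.6236, 0.3344]
eef_rot: [-3.14, -0.001, 0.194]
wrist_force: [-0.1, -0.6, -0.6]
grip_width: 0.0853
t 2.0 plat xyz [-193.5  645.8  244.4] yaw_rel 0.25 F plat x,y,z [-0.17 -0.6  -0.61] grip 0.0853
units dx,dy,dz [ 6.62 27.86  5.78]
```

```bash
python3 -m pendant '[{"dx":0.24,"dy":1.0,"dz":0.0,"yaw":0.0},{"dx":0.24,"dy":1.0,"dz":0.0,"yaw":0.0},{"dx":0.24,"dy":1.0,"dz":0.0,"yaw":0.0},{"dx":0.24,"dy":1.0,"dz":0.0,"yaw":0.0},{"dx":0.24,"dy":1.0,"dz":0.0,"yaw":0.0},{"dx":0.24,"dy":1.0,"dz":0.0,"yaw":0.0},{"dx":0.24,"dy":1.0,"dz":0.0,"yaw":0.0},{"dx":0.24,"dy":1.0,"dz":0.0,"yaw":0.0},{"dx":0.24,"dy":1.0,"dz":0.0,"yaw":0.0},{"dx":0.24,"dy":1.0,"dz":0.0,"yaw":0.0},{"dx":0.24,"dy":1.0,"dz":0.0,"yaw":0.0},{"dx":0.24,"dy":1.0,"dz":0.0,"yaw":0.0},{"dx":0.24,"dy":1.0,"dz":0.0,"yaw":0.0},{"dx":0.24,"dy":1.0,"dz":0.0,"yaw":0.0}]' >/dev/null
python3 -m pendant '[{"dx":0.24,"dy":1.0,"dz":0.0,"yaw":0.0},{"dx":0.24,"dy":1.0,"dz":0.0,"yaw":0.0},{"dx":0.24,"dy":1.0,"dz":0.0,"yaw":0.0},{"dx":0.24,"dy":1.0,"dz":0.0,"yaw":0.0},{"dx":0.24,"dy":1.0,"dz":0.0,"yaw":0.0},{"dx":0.24,"dy":1.0,"dz":0.0,"yaw":0.0},{"dx":0.24,"dy":1.0,"dz":0.0,"yaw":0.0},{"dx":0.24,"dy":1.0,"dz":0.0,"yaw":0.0},{"dx":0.24,"dy":1.0,"dz":0.0,"yaw":0.0},{"dx":0.24,"dy":1.0,"dz":0.0,"yaw":0.0},{"dx":0.24,"dy":1.0,"dz":0.0,"yaw":0.0},{"dx":0.24,"dy":1.0,"dz":0.0,"yaw":0.0},{"dx":0.24,"dy":1.0,"dz":0.0,"yaw":0.0},{"dx":0.24,"dy":1.0,"dz":0.0,"yaw":0.0},{"dx":0.0,"dy":0.0,"dz":1.0,"yaw":0.0},{"dx":0.0,"dy":0.0,"dz":1.0,"yaw":0.0},{"dx":0.0,"dy":0.0,"dz":0.0,"yaw":0.0},{"dx":0.0,"dy":0.0,"dz":0.0,"yaw":0.0}]'
python3 - <<'E'
from h import *
st((-25,-50,30))
pose,im,P=shot('side','side1'); q=toplat(P)
t=toplat(r.read_state()['ee_pos']); d=q-t
# silhouette of gripper in y vs z (relative to TCP)
m=(abs(d[...,0])<60)&(abs(d[...,1])<110)&(d[...,2]>-40)&(d[...,2]<120)
for z in range(-40,120,10):
    s=d[m&(d[...,2]>=z)&(d[...,2]<z+10)]
    if len(s)>5: print(z,len(s),'x',s[:,0].min().round(),s[:,0].max().round(),'y',s[:,1].min().round(),s[:,1].max().round())
a=im[130:330,180:420,::-1]; cv2.imwrite('pics/side1c.png',cv2.resize(a,None,fx=3,fy=3,interpolation=cv2.INTER_CUBIC))
E
```

```text
time_s: 5.2
ee_pos: [0.5565, -0.0326, 0.2838]
eef_rot: [3.141, 0.0, 0.191]
wrist_force: [0.2, 0.9, -0.1]
grip_width: 0.0855
t 5.2 plat xyz [-25.3 -54.9 193.8] yaw_rel 0.03 F plat x,y,z [ 0.39  0.86 -0.15] grip 0.0855
units dx,dy,dz [ 0.01 -0.19  6.55]
10 39 x -10.0 12.0 y -47.0 55.0
20 54 x -10.0 12.0 y -48.0 58.0
30 55 x -10.0 11.0 y -44.0 58.0
40 28 x -10.0 11.0 y -51.0 58.0
50 15 x -12.0 12.0 y 42.0 73.0
60 103 x -14.0 14.0 y -32.0 76.0
70 66 x -16.0 13.0 y -33.0 74.0
80 91 x -16.0 13.0 y -21.0 73.0
90 134 x -18.0 21.0 y -20.0 74.0
100 158 x -18.0 20.0 y -11.0 71.0
110 151 x -12.0 15.0 y 9.0 70.0
```

View pics/side1c.png

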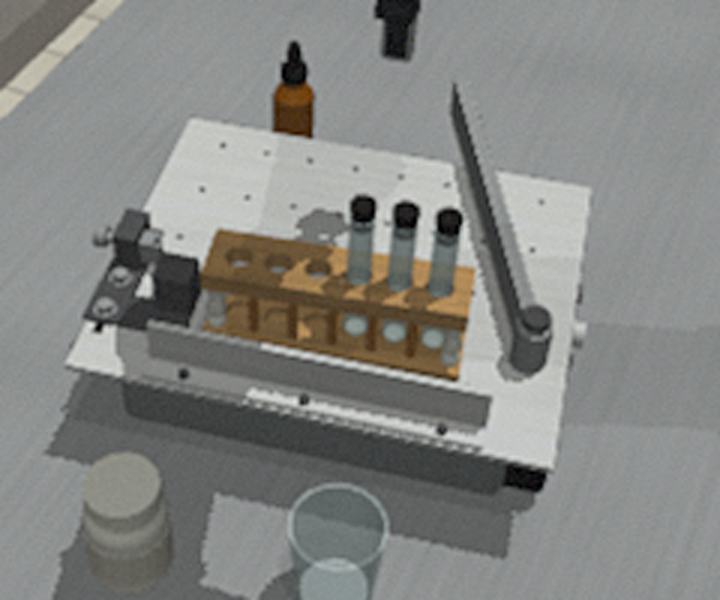

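The side view shows the gripper above the plate. Depth puts the finger backs at ±57 mm, with knuckles out to 75 mm starting 50 mm above the TCP. Fully open, the knuckles would hit the rack's top board, so I close partly and measure again.

```bash
python3 -m pendant '[{"dx":0.0,"dy":0.0,"dz":1.0,"yaw":0.0},{"dx":0.0,"dy":0.0,"dz":1.0,"yaw":0.0},{"dx":1.0,"dy":0.0,"dz":0.5,"yaw":0.0},{"dx":0.6,"dy":0.0,"dz":0.0,"yaw":0.0},{"dx":0.0,"dy":0.0,"dz":0.0,"yaw":0.0},{"dx":0.0,"dy":0.0,"dz":0.0,"yaw":0.0}]' 0.4 40
python3 - <<'E'
from h import *
st((15,-20,30))
t=toplat(r.read_state()['ee_pos'])
for c in ['side','top']:
    pose,im,P=shot(c,c+'2'); d=toplat(P)-t; print(c)
    m=(abs(d[...,0])<60)&(d[...,1]>-90)&(d[...,1]<85)&(d[...,2]>-35)&(d[...,2]<160)&(toplat(P)[...,2]>50)
    for z in range(-35,160,10):
        s=d[m&(d[...,2]>=z)&(d[...,2]<z+10)]
        if len(s)>2: print(z,len(s),'x',s[:,0].min().round(),s[:,0].max().round(),'y',s[:,1].min().round(),s[:,1].max().round())
E
```

```text
time_s: 5.85
ee_pos: [0.5963, -0.0244, 0.2218]
eef_rot: [3.141, -0.001, 0.191]
wrist_force: [-0.9, -0.2, 0.6]
grip_width: 0.0342
t 5.85 plat xyz [ 15.3 -54.3 131.8] yaw_rel 0.05 F plat x,y,z [-0.91 -0.03  0.62] grip 0.0342
units dx,dy,dz [-0.01 -1.37  4.07]
side
-5 16 x -8.0 11.0 y -19.0 25.0
5 42 x -9.0 11.0 y -21.0 31.0
15 43 x -10.0 12.0 y -19.0 32.0
25 35 x -9.0 12.0 y -20.0 33.0
35 10 x -11.0 7.0 y -23.0 44.0
45 50 x -12.0 13.0 y -26.0 51.0
55 42 x -14.0 12.0 y -17.0 55.0
65 69 x -15.0 14.0 y -18.0 58.0
75 83 x -15.0 19.0 y -15.0 63.0
85 87 x -18.0 21.0 y -10.0 67.0
95 166 x -18.0 20.0 y -19.0 68.0
105 83 x -18.0 21.0 y 4.0 49.0
115 53 x -10.0 13.0 y 27.0 40.0
125 119 x -36.0 35.0 y 1.0 38.0
135 165 x -36.0 36.0 y 2.0 39.0
145 172 x -36.0 36.0 y -5.0 38.0
155 85 x -36.0 36.0 y 1.0 40.0
top
```

Low down the fingers flare in the jaw direction, but their flat sides stay narrow (±12 mm, ±20 mm at the knuckles). So I turn the tool 90° and push the rack with the finger sides, tool centre on the tube-free half.

```bash
python3 -m pendant '[{"dx":0.0,"dy":0.0,"dz":0.0,"yaw":1.0},{"dx":0.0,"dy":0.0,"dz":0.0,"yaw":1.0},{"dx":0.0,"dy":0.0,"dz":0.0,"yaw":1.0},{"dx":0.0,"dy":0.0,"dz":0.0,"yaw":1.0},{"dx":0.0,"dy":0.0,"dz":0.0,"yaw":1.0},{"dx":0.0,"dy":0.0,"dz":0.0,"yaw":1.0},{"dx":0.0,"dy":0.0,"dz":0.0,"yaw":1.0},{"dx":0.0,"dy":0.0,"dz":0.0,"yaw":1.0},{"dx":0.0,"dy":0.0,"dz":0.0,"yaw":1.0},{"dx":0.0,"dy":0.0,"dz":0.0,"yaw":1.0},{"dx":0.0,"dy":0.0,"dz":0.0,"yaw":1.0},{"dx":0.0,"dy":0.0,"dz":0.0,"yaw":1.0},{"dx":0.0,"dy":0.0,"dz":0.0,"yaw":1.0},{"dx":0.0,"dy":0.0,"dz":0.0,"yaw":1.0},{"dx":0.0,"dy":0.0,"dz":0.0,"yaw":1.0},{"dx":-0.7,"dy":-0.5,"dz":0.9,"yaw":0.0},{"dx":-0.7,"dy":0.0,"dz":0.9,"yaw":0.0},{"dx":-0.7,"dy":0.0,"dz":0.9,"yaw":0.0},{"dx":0.0,"dy":0.0,"dz":0.5,"yaw":0.0},{"dx":0.0,"dy":0.0,"dz":0.0,"yaw":0.0}]'
python3 - <<'E'
from h import *
st((29,25,32))
t=toplat(r.read_state()['ee_pos'])
pose,im,P=shot('side','side3'); q=toplat(P); d=q-t
for z in range(-40,30,5):
    s=d[(abs(d[...,0])<45)&(abs(d[...,1])<18)&(d[...,2]>=z)&(d[...,2]<z+5)]
    print(z,len(s),s[:,1].min().round() if len(s) else '',s[:,1].max().round() if len(s) else '')
E
```

```text
time_s: 7.95
ee_pos: [0.597, 0.0292, 0.1397]
eef_rot: [3.139, -0.0, -1.379]
wrist_force: [0.2, -1.3, 0.1]
grip_width: 0.0343
t 7.95 plat xyz [26.1 -1.8 49.7] yaw_rel -89.93 F plat x,y,z [-0.04 -1.33  0.1 ] grip 0.0343
units dx,dy,dz [-1.07 -0.12  0.71]
-40 0  
-35 0  
-30 0  
-25 0  
-20 0  
-15 0  
-10 0  
-5 0  
0 7 -2.0 10.0
5 17 -10.0 12.0
10 24 -9.0 11.0
15 19 -10.0 12.0
20 21 -9.0 11.0
25 23 -7.0 12.0
```

```bash
python3 -m pendant '[{"dx":-0.5,"dy":-0.1,"dz":0.5,"yaw":0.0},{"dx":0.0,"dy":0.0,"dz":0.3,"yaw":0.0},{"dx":0.0,"dy":0.0,"dz":0.0,"yaw":0.0}]'
python3 -c "
from h import *
st()"
python3 -m pendant '[{"dx":0.0,"dy":0.0,"dz":0.1,"yaw":0.0},{"dx":0.0,"dy":0.0,"dz":0.0,"yaw":0.0}]'|grep force
python3 -m pendant '[{"dx":0.0,"dy":0.0,"dz":0.1,"yaw":0.0},{"dx":0.0,"dy":0.0,"dz":0.0,"yaw":0.0}]'|grep force
python3 - <<'E'
from h import *
st()
t=toplat(r.read_state()['ee_pos'])
pose,im,P=shot('top','top3'); q=toplat(P); 
a=im[130:300,190:400,::-1]; 
pose,im,P=shot('side','side4')
cv2.imwrite('pics/s4.png',cv2.resize(im[160:300,200:380,::-1],None,fx=4,fy=4,interpolation=cv2.INTER_CUBIC))
E
```

```text
time_s: 8.3
ee_pos: [0.5977, 0.0419, 0.1199]
eef_rot: [3.14, -0.0, -1.38]
wrist_force: [-0.6, -0.0, 0.6]
grip_width: 0.0344
t 8.3 plat xyz [29.2 10.6 29.9] yaw_rel -89.97 F plat x,y,z [-0.59  0.06  0.57] grip 0.0344
wrist_force: [-0.7, -0.9, 0.5]
wrist_force: [-0.4, -0.3, 0.0]
t 8.7 plat xyz [29.6 10.4 25.6] yaw_rel -89.99 F plat x,y,z [-0.45 -0.18  0.  ] grip 0.0341
```

View pics/s4.png

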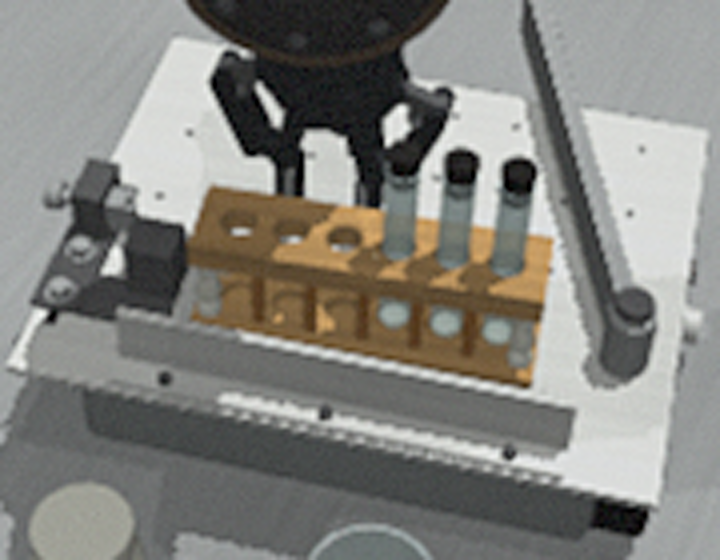

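The side view shows the fingers in front of the empty half of the rack (at about (290,185) and (365,190)), and the tubes are clear. Now I push towards the rail.

```bash
python3 -m pendant '[{"dx":-0.3,"dy":0.0,"dz":0.08,"yaw":0.0},{"dx":-0.3,"dy":0.0,"dz":0.0,"yaw":0.0},{"dx":-0.2,"dy":0.0,"dz":0.0,"yaw":0.0},{"dx":0.0,"dy":0.0,"dz":0.0,"yaw":0.0}]'|grep force
python3 -c "
from h import *
st()"
python3 -m pendant '[{"dx":-0.1,"dy":0.0,"dz":0.0,"yaw":0.0},{"dx":-0.1,"dy":0.0,"dz":0.0,"yaw":0.0},{"dx":-0.1,"dy":0.0,"dz":0.0,"yaw":0.0}]'|grep force
python3 -c "
from h import *
st()"
python3 -m pendant '[{"dx":-0.1,"dy":0.0,"dz":0.0,"yaw":0.0},{"dx":-0.1,"dy":0.0,"dz":0.0,"yaw":0.0}]'|grep force
python3 -c "
from h import *
st()"
```

```text
wrist_force: [-0.7, -0.3, 0.2]
t 9.2 plat xyz [29.8 31.5 23.8] yaw_rel -89.91 F plat x,y,z [-0.78 -0.16  0.2 ] grip 0.0343
wrist_force: [1.0, -4.0, 1.9]
t 9.5 plat xyz [29.7 38.  23.8] yaw_rel -89.96 F plat x,y,z [ 0.2  -4.1   1.85] grip 0.034
wrist_force: [1.9, -6.3, 2.3]
t 9.7 plat xyz [29.8 42.6 24. ] yaw_rel -89.96 F plat x,y,z [ 0.64 -6.55  2.26] grip 0.0341
```

```bash
python3 -m pendant '[{"dx":-0.1,"dy":0.0,"dz":0.0,"yaw":0.0},{"dx":-0.1,"dy":0.0,"dz":0.0,"yaw":0.0}]'|grep force
cat >> h.py <<'E'
def rack(n):
    pose,im,P=shot('top',n); q=toplat(P)
    m=(q[...,2]>66)&(q[...,2]<84)&(q[...,0]>-140)&(q[...,0]<105)&(q[...,1]>72)&(q[...,1]<130)
    # rear half edge only: fit rear edge (y max per x-bin) 
    s=q[m]; xs=[];ys=[]
    for x in range(-115,95,10):
        b=s[(s[:,0]>=x)&(s[:,0]<x+10)]
        if len(b)>3: xs.append(x+5);ys.append(b[:,1].max())
    k=np.polyfit(xs,ys,1); A=np.c_[s,np.ones(len(s))]; pl=np.linalg.lstsq(np.c_[s[:,:2],np.ones(len(s))],s[:,2],rcond=None)[0]
    print('rear edge top board: yaw',np.degrees(k[0]).round(2),'y at x=-9',np.polyval(k,-9).round(1),'center y',(np.polyval(k,-9)-24).round(1),'x',s[:,0].min().round(1),s[:,0].max().round(1),'tilt',pl.round(3))
E
python3 -c "
from h import *
st(); rack('top4')"
```

```text
wrist_force: [-0.2, -5.1, 3.2]
t 9.9 plat xyz [29.9 47.6 24.1] yaw_rel -89.97 F plat x,y,z [-1.16 -5.02  3.21] grip 0.0343
rear edge top board: yaw -9.42 y at x=-9 96.0 center y 72.0 x -105.2 -19.3 tilt [ 1.0000e-03 -3.0000e-02  7.9661e+01]
```

```bash
for i in 1; do python3 -m pendant '[{"dx":-0.1,"dy":0.0,"dz":0.0,"yaw":0.0},{"dx":-0.06,"dy":0.0,"dz":0.0,"yaw":0.0},{"dx":0.0,"dy":0.0,"dz":0.0,"yaw":0.0}]'|grep force; done
python3 -c "
from h import *
st()"
python3 -m pendant '[{"dx":-0.06,"dy":0.0,"dz":0.0,"yaw":0.0},{"dx":0.0,"dy":0.0,"dz":0.0,"yaw":0.0}]'|grep force
python3 -c "
from h import *
st()
pose,im,P=shot('side','side5')
cv2.imwrite('pics/s5.png',cv2.resize(im[160:300,200:380,::-1],None,fx=4,fy=4,interpolation=cv2.INTER_CUBIC))"
```

```text
wrist_force: [0.8, -5.1, 2.4]
t 10.25 plat xyz [29.9 51.8 24.1] yaw_rel -89.96 F plat x,y,z [-0.18 -5.18  2.41] grip 0.034
wrist_force: [1.1, -5.9, 3.6]
t 10.45 plat xyz [29.8 53.3 24. ] yaw_rel -89.97 F plat x,y,z [-0.   -6.04  3.57] grip 0.0343
```

View pics/s5.png

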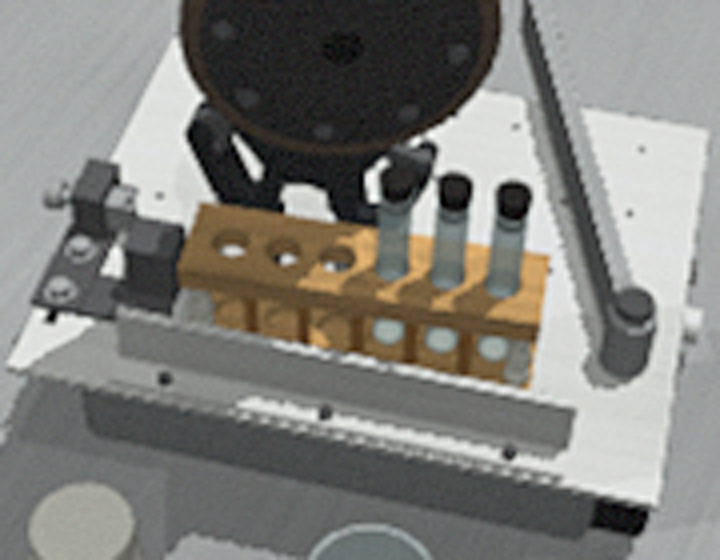

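```bash
python3 -m pendant '[{"dx":-0.06,"dy":0.0,"dz":0.0,"yaw":0.0},{"dx":0.0,"dy":0.0,"dz":0.0,"yaw":0.0}]'|grep force
python3 -c "
from h import *
st()"
python3 -m pendant '[{"dx":-0.06,"dy":0.0,"dz":0.0,"yaw":0.0},{"dx":0.0,"dy":0.0,"dz":0.0,"yaw":0.0}]'|grep force
python3 -c "
from h import *
st()
pose,im,P=shot('side','side6');q=toplat(P)
m=(abs(q[...,2]-76)<4)&(q[...,0]>-130)&(q[...,0]<100)&(q[...,1]>60)&(q[...,1]<125)
s=q[m]
for x in range(-125,100,20):
    b=s[abs(s[:,0]-x)<10]
    if len(b): print(x,len(b),b[:,1].max().round(1),b[:,1].min().round(1))
"
```

```text
wrist_force: [0.3, -5.6, 3.9]
t 10.7 plat xyz [29.2 54.5 23.7] yaw_rel -89.98 F plat x,y,z [-0.8  -5.53  3.93] grip 0.0343
wrist_force: [-0.5, -7.3, 4.7]
t 10.9 plat xyz [28.9 55.8 23.7] yaw_rel -89.98 F plat x,y,z [-1.83 -7.13  4.72] grip 0.0343
-105 75 115.4 66.7
-85 111 116.0 66.8
-65 142 118.7 67.5
-45 113 117.4 67.6
-25 108 118.0 68.0
-5 158 119.2 60.5
15 158 120.2 66.0
35 132 119.5 68.7
55 163 119.9 61.4
75 168 121.7 60.4
95 17 119.2 72.8
```

```bash
python3 -m pendant '[{"dx":-0.06,"dy":0.0,"dz":0.0,"yaw":0.0},{"dx":0.0,"dy":0.0,"dz":0.0,"yaw":0.0}]'|grep force
python3 -c "
from h import *
st()"
python3 -m pendant '[{"dx":-0.06,"dy":0.0,"dz":0.0,"yaw":0.0},{"dx":0.0,"dy":0.0,"dz":0.0,"yaw":0.0}]'|grep force
cat >> h.py <<'E'
def rackside(n):
    pose,im,P=shot('side',n);q=toplat(P)
    m=(abs(q[...,2]-76)<4)&(q[...,0]>-130)&(q[...,0]<100)&(q[...,1]>60)&(q[...,1]<125)
    s=q[m]; X=[];Y=[]
    for x in range(-95,80,10):
        b=s[abs(s[:,0]-x)<5]
        if len(b)>5: X.append(x);Y.append(b[:,1].max())
    k=np.polyfit(X,Y,1); print('rack yaw',np.degrees(k[0]).round(2),'rear y at -90,-10,80',np.polyval(k,[-90,-10,80]).round(1),'x',s[:,0].min().round(1),s[:,0].max().round(1))
E
python3 -c "
from h import *
st();rackside('side7')"
```

```text
wrist_force: [0.6, -8.0, 5.1]
t 11.15 plat xyz [28.7 56.9 23.7] yaw_rel -89.99 F plat x,y,z [-0.91 -7.94  5.12] grip 0.034
wrist_force: [-0.4, -10.9, 5.1]
t 11.35 plat xyz [28.2 57.8 23.7] yaw_rel -90.0 F plat x,y,z [ -2.47 -10.63   5.14] grip 0.0339
rack yaw 0.07 rear y at -90,-10,80 [120.2 120.3 120.4] x -103.7 86.8
```

Depth confirms the rack is flush: yaw 0.07°, rear edge on the rail line along its whole length, and the push force rising. Next I back off, shut the gripper and go to the bar's push side.

```bash
python3 -m pendant '[{"dx":-0.02,"dy":0.0,"dz":0.0,"yaw":0.0},{"dx":0.3,"dy":0.0,"dz":0.0,"yaw":0.0},{"dx":0.9,"dy":0.0,"dz":0.0,"yaw":0.0},{"dx":1.0,"dy":0.0,"dz":-0.5,"yaw":0.0},{"dx":1.0,"dy":0.0,"dz":-1.0,"yaw":1.0},{"dx":0.0,"dy":0.0,"dz":-1.0,"yaw":1.0},{"dx":0.0,"dy":0.0,"dz":-0.7,"yaw":1.0},{"dx":0.0,"dy":0.0,"dz":0.0,"yaw":1.0},{"dx":0.0,"dy":0.0,"dz":0.0,"yaw":1.0},{"dx":0.0,"dy":0.0,"dz":0.0,"yaw":1.0},{"dx":0.0,"dy":0.0,"dz":0.0,"yaw":1.0},{"dx":0.0,"dy":0.0,"dz":0.0,"yaw":1.0},{"dx":0.0,"dy":0.0,"dz":0.0,"yaw":1.0},{"dx":0.0,"dy":0.0,"dz":0.0,"yaw":1.0},{"dx":0.0,"dy":0.0,"dz":0.0,"yaw":1.0},{"dx":0.0,"dy":0.0,"dz":0.0,"yaw":0.7},{"dx":0.0,"dy":0.0,"dz":0.0,"yaw":0.0}]' 0 40
python3 -c "
from h import *
st((-95,-207,100));rackside('side8')"
```

```text
time_s: 13.1
ee_pos: [0.6038, 0.0126, 0.1932]
eef_rot: [3.14, 0.0, -2.607]
wrist_force: [-0.2, 0.0, 0.4]
grip_width: 0.0001
t 13.1 plat xyz [ 29.6 -19.3 103.2] yaw_rel -160.24 F plat x,y,z [-0.19  0.05  0.39] grip 0.0001
units dx,dy,dz [ 7.23 -5.38  0.13]
rack yaw 0.1 rear y at -90,-10,80 [117.2 117.3 117.4] x -103.7 85.9
```

```bash
python3 -m pendant '[{"dx":0.9,"dy":-0.67,"dz":0.0,"yaw":0.0},{"dx":0.9,"dy":-0.67,"dz":0.0,"yaw":0.0},{"dx":0.9,"dy":-0.67,"dz":0.0,"yaw":0.0},{"dx":0.9,"dy":-0.67,"dz":0.0,"yaw":0.0},{"dx":0.9,"dy":-0.67,"dz":0.0,"yaw":0.0},{"dx":0.9,"dy":-0.67,"dz":0.0,"yaw":0.0},{"dx":0.9,"dy":-0.67,"dz":0.0,"yaw":0.0},{"dx":0.9,"dy":-0.67,"dz":0.0,"yaw":0.0},{"dx":0.0,"dy":0.0,"dz":0.0,"yaw":0.0}]'
python3 - <<'E'
from h import *
st((-95,-207,30))
pose,im,P=shot('top','top5'); q=toplat(P)
m=(q[...,2]>66)&(q[...,2]<86)&(q[...,0]>-130)&(q[...,0]<105)&(q[...,1]>50)&(q[...,1]<124)
print(cv2.minAreaRect(q[m][:,:2].astype(np.float32)),q[m][:,2].mean(), m.sum())
m2=(q[...,2]>20)&(q[...,2]<50)&(abs(q[...,0])<110)&(q[...,1]>112)&(q[...,1]<150)
print('rail',cv2.minAreaRect(q[m2][:,:2].astype(np.float32)))
m3=(q[...,2]>25)&(q[...,2]<52)&(q[...,1]<40)&(q[...,0]>-160)&(q[...,0]<-30)&(q[...,1]>-150)
v=cv2.fitLine(q[m3][:,:2].astype(np.float32),cv2.DIST_HUBER,0,.01,.01).ravel(); print('bar',np.degrees(np.arctan2(v[1],v[0])),v[2:],m3.sum())
cv2.imwrite('pics/t5.png',cv2.resize(im[125:305,190:410,::-1],None,fx=3.3,fy=3.3,interpolation=cv2.INTER_CUBIC))
E
```

```text
time_s: 14.05
ee_pos: [0.5164, -0.1969, 0.1935]
eef_rot: [3.141, -0.0, -2.606]
wrist_force: [-0.4, 0.1, 0.5]
grip_width: 0.0
t 14.05 plat xyz [ -95.7 -208.6  103.5] yaw_rel -160.18 F plat x,y,z [-0.34  0.15  0.5 ] grip 0.0
units dx,dy,dz [-0.05  0.05  2.94]
((-10.740142822265625, 93.6741943359375), (189.91802978515625, 48.49782943725586), 0.09871887415647507) 75.94668948282961 1260
rail ((0.138214111328125, 126.56849670410156), (9.027769088745117, 219.50184631347656), 89.970947265625)Traceback (most recent call last):
  File "<stdin>", line 9, in <module>
cv2.error: OpenCV(4.12.0) /io/opencv/modules/imgproc/src/linefit.cpp:50: error: (-215:Assertion failed) count > 0 in function 'fitLine2D_wods'
```

Run:
```python
from h import *
p=r.camera_params('wrist'); print(np.round(p['hand_eye'],3),p['fx'],p['cx'],p['cy'])
im=cv2.imread('pics/top5.png'); 
d=np.load('pics/top5.npy'); pose=campose('top'); q=toplat(cloud('top',pose,d))
for x0,x1 in [(-128,-108),(-90,-30),(-30,30),(30,80),(95,115)]:
    s=q[(q[...,0]>x0)&(q[...,0]<x1)&(q[...,1]>100)&(q[...,1]<150)]
    print(x0,[(y,np.median(s[(s[:,1]>=y)&(s[:,1]<y+2.5)][:,2]).round()) for y in np.arange(110,145,2.5)])
```

```text
[[-0.001 -0.965 -0.261  0.067]
 [ 1.    -0.001  0.     0.001]
 [-0.    -0.261  0.965 -0.14 ]
 [ 0.     0.     0.     1.   ]] 291.86502034677545 278.06513283423067 209.76842946954366
-128 [(np.float64(110.0), np.float64(1.0)), (np.float64(112.5), np.float64(-1.0)), (np.float64(115.0), np.float64(1.0)), (np.float64(117.5), np.float64(0.0)), (np.float64(120.0), np.float64(-0.0)), (np.float64(122.5), np.float64(2.0)), (np.float64(125.0), np.float64(37.0)), (np.float64(127.5), np.float64(39.0)), (np.float64(130.0), np.float64(39.0)), (np.float64(132.5), np.float64(4.0)), (np.float64(135.0), np.float64(3.0)), (np.float64(137.5), np.float64(4.0)), (np.float64(140.0), np.float64(5.0)), (np.float64(142.5), np.float64(5.0))]
-90 [(np.float64(110.0), np.float64(76.0)), (np.float64(112.5), np.float64(77.0)), (np.float64(115.0), np.float64(78.0)), (np.float64(117.5), np.float64(75.0)), (np.float64(120.0), np.float64(23.0)), (np.float64(122.5), np.float64(19.0)), (np.float64(125.0), np.float64(39.0)), (np.float64(127.5), np.float64(40.0)), (np.float64(130.0), np.float64(40.0)), (np.float64(132.5),
[... 1101 characters left out ...]
4(5.0)), (np.float64(135.0), np.float64(5.0)), (np.float64(137.5), np.float64(3.0)), (np.float64(140.0), np.float64(3.0)), (np.float64(142.5), np.float64(4.0))]
95 [(np.float64(110.0), np.float64(-0.0)), (np.float64(112.5), np.float64(2.0)), (np.float64(115.0), np.float64(0.0)), (np.float64(117.5), np.float64(1.0)), (np.float64(120.0), np.float64(1.0)), (np.float64(122.5), np.float64(3.0)), (np.float64(125.0), np.float64(38.0)), (np.float64(127.5), np.float64(40.0)), (np.float64(130.0), np.float64(38.0)), (np.float64(132.5), np.float64(4.0)), (np.float64(135.0), np.float64(3.0)), (np.float64(137.5), np.float64(3.0)), (np.float64(140.0), np.float64(3.0)), (np.float64(142.5), np.float64(4.0))]
```

The top depth shows the rack's base top (z≈20) running right up to the rail face at y≈125 along its whole length, with bare plate (z≈0) only outside the rack. So it is flush, upright and square (yaw 0.1°). Now the bar.

```bash
python3 -m pendant '[{"dx":0.0,"dy":0.0,"dz":1.0,"yaw":0.0},{"dx":0.0,"dy":0.0,"dz":1.0,"yaw":0.0},{"dx":0.0,"dy":0.0,"dz":0.9,"yaw":0.0},{"dx":-0.3,"dy":0.0,"dz":0.0,"yaw":0.0},{"dx":-0.2,"dy":0.0,"dz":0.0,"yaw":0.0},{"dx":0.0,"dy":0.0,"dz":0.0,"yaw":0.0}]'|grep force
cat >> h.py <<'E'
def sb():
    s=r.read_state(); q=toplat(s['ee_pos']); yaw=s['eef_rot'][2]; f=np.array(s['wrist_force'])
    a=np.degrees(yaw-th)+90; rel=q[:2]-[-150,58]; b=np.radians(a); u=np.array([np.cos(b),np.sin(b)]); n=np.array([-u[1],u[0]])
    fp=np.array([f[:2]@ex,f[:2]@ey]); print('t',round(s['time_s'],2),'q',q.round(1),'tool angle',round(a,2),'along',(rel@u).round(1),'off',(rel@n).round(1),'F along,normal,z',(fp@u).round(2),(fp@n).round(2),f[2].round(2))
E
python3 -c "
from h import *
sb()"
python3 -m pendant '[{"dx":-0.1,"dy":0.0,"dz":0.0,"yaw":0.0},{"dx":-0.1,"dy":0.0,"dz":0.0,"yaw":0.0},{"dx":-0.1,"dy":0.0,"dz":0.0,"yaw":0.0}]'|grep force
python3 -c "
from h import *
sb()"
```

```text
wrist_force: [-0.6, 0.2, -1.0]
t 14.7 q [ -80.4 -202.6   32.5] tool angle -70.07 along 268.7 off -23.4 F along,normal,z -0.5 -0.41 -1.02
wrist_force: [-0.9, -0.8, 1.3]
t 15.0 q [ -75.2 -200.3   31.8] tool angle -70.17 along 268.3 off -17.2 F along,normal,z 0.27 -1.19 1.25
```

```bash
python3 -m pendant '[{"dx":-0.1,"dy":0.0,"dz":0.0,"yaw":-0.08},{"dx":-0.14,"dy":0.0,"dz":0.0,"yaw":-0.12},{"dx":-0.2,"dy":-0.01,"dz":0.0,"yaw":-0.18},{"dx":-0.28,"dy":-0.01,"dz":0.0,"yaw":-0.25},{"dx":-0.28,"dy":-0.01,"dz":0.0,"yaw":-0.25},{"dx":-0.28,"dy":-0.01,"dz":0.0,"yaw":-0.25},{"dx":-0.28,"dy":-0.01,"dz":0.0,"yaw":-0.25},{"dx":-0.28,"dy":-0.01,"dz":0.0,"yaw":-0.25}]'|grep force
python3 -c "
from h import *
sb()"
python3 -m pendant '[{"dx":-0.28,"dy":-0.01,"dz":0.0,"yaw":-0.25},{"dx":-0.28,"dy":-0.01,"dz":0.0,"yaw":-0.25},{"dx":-0.28,"dy":-0.01,"dz":0.0,"yaw":-0.25},{"dx":-0.28,"dy":-0.01,"dz":0.0,"yaw":-0.25},{"dx":-0.28,"dy":-0.01,"dz":0.0,"yaw":-0.25},{"dx":-0.28,"dy":-0.01,"dz":0.0,"yaw":-0.25},{"dx":-0.28,"dy":-0.01,"dz":0.0,"yaw":-0.25},{"dx":-0.28,"dy":-0.01,"dz":0.0,"yaw":-0.25},{"dx":-0.28,"dy":-0.01,"dz":0.0,"yaw":-0.25},{"dx":-0.28,"dy":-0.01,"dz":0.0,"yaw":-0.25},{"dx":-0.28,"dy":-0.01,"dz":0.0,"yaw":-0.25},{"dx":-0.28,"dy":-0.01,"dz":0.0,"yaw":-0.25}]'|grep force
python3 -c "
from h import *
sb()"
```

```text
wrist_force: [-1.3, -0.7, 0.7]
t 15.8 q [ -32.1 -182.6   31.1] tool angle -60.26 along 267.4 off -17.0 F along,normal,z -0.29 -1.48 0.72
wrist_force: [-0.6, -0.1, -0.6]
t 17.0 q [  35.6 -133.5   31.2] tool angle -42.27 along 266.1 off -16.9 F along,normal,z -0.41 -0.42 -0.55
```

```bash
python3 -m pendant '[{"dx":-0.28,"dy":-0.02,"dz":0.0,"yaw":-0.25},{"dx":-0.28,"dy":-0.02,"dz":0.0,"yaw":-0.25},{"dx":-0.28,"dy":-0.02,"dz":0.0,"yaw":-0.25},{"dx":-0.28,"dy":-0.02,"dz":0.0,"yaw":-0.25},{"dx":-0.28,"dy":-0.02,"dz":0.0,"yaw":-0.25},{"dx":-0.28,"dy":-0.02,"dz":0.0,"yaw":-0.25},{"dx":-0.28,"dy":-0.02,"dz":0.0,"yaw":-0.25},{"dx":-0.28,"dy":-0.02,"dz":0.0,"yaw":-0.25},{"dx":-0.28,"dy":-0.02,"dz":0.0,"yaw":-0.25},{"dx":-0.28,"dy":-0.02,"dz":0.0,"yaw":-0.25},{"dx":-0.28,"dy":-0.02,"dz":0.0,"yaw":-0.25},{"dx":-0.28,"dy":-0.02,"dz":0.0,"yaw":-0.25},{"dx":-0.28,"dy":-0.02,"dz":0.0,"yaw":-0.25},{"dx":-0.28,"dy":-0.02,"dz":0.0,"yaw":-0.25},{"dx":-0.2,"dy":-0.01,"dz":0.0,"yaw":-0.18},{"dx":-0.14,"dy":0.0,"dz":0.0,"yaw":-0.12},{"dx":-0.08,"dy":0.0,"dz":0.0,"yaw":-0.07},{"dx":0.0,"dy":0.0,"dz":0.0,"yaw":0.0}]'|grep force
python3 - <<'E'
from h import *
sb()
pose,im,P=shot('wrist','w1'); q=toplat(P)
cv2.imwrite('pics/w1v.png',im[...,::-1])
E
```

```text
wrist_force: [0.1, -0.9, 0.1]
t 18.8 q [ 97.7 -45.7  31.2] tool angle -19.15 along 268.0 off -16.7 F along,normal,z 0.25 -0.86 0.07
```

View pics/w1v.png

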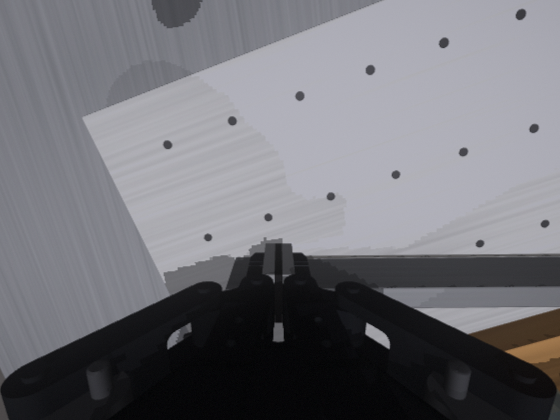

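The bar lies against the fingertips (right of the image, row ~257 to 300) and follows. Now I slow down into the bevel and read the force at each step.

```bash
python3 -m pendant '[{"dx":-0.14,"dy":-0.01,"dz":0.0,"yaw":-0.12},{"dx":-0.2,"dy":-0.01,"dz":0.0,"yaw":-0.18},{"dx":-0.2,"dy":-0.01,"dz":0.0,"yaw":-0.18},{"dx":-0.2,"dy":-0.01,"dz":0.0,"yaw":-0.18},{"dx":-0.2,"dy":-0.01,"dz":0.0,"yaw":-0.18},{"dx":-0.2,"dy":-0.01,"dz":0.0,"yaw":-0.18},{"dx":-0.2,"dy":-0.01,"dz":0.0,"yaw":-0.18},{"dx":-0.1,"dy":-0.01,"dz":0.0,"yaw":-0.09},{"dx":0.0,"dy":0.0,"dz":0.0,"yaw":0.0}]'|grep force
python3 -c "
from h import *
sb()"
python3 -m pendant '[{"dx":-0.08,"dy":0.0,"dz":0.0,"yaw":-0.07},{"dx":-0.08,"dy":0.0,"dz":0.0,"yaw":-0.07},{"dx":-0.08,"dy":0.0,"dz":0.0,"yaw":-0.07}]'|grep force
python3 -c "
from h import *
sb()"
python3 -m pendant '[{"dx":-0.08,"dy":0.0,"dz":0.0,"yaw":-0.07},{"dx":-0.08,"dy":0.0,"dz":0.0,"yaw":-0.07},{"dx":-0.08,"dy":0.0,"dz":0.0,"yaw":-0.07}]'|grep force
python3 -c "
from h import *
sb()"
```

```text
wrist_force: [-1.0, -0.6, -1.0]
t 19.75 q [109.3 -11.3  31.1] tool angle -11.38 along 267.9 off -16.8 F along,normal,z -0.99 -0.57 -0.97
wrist_force: [0.6, -1.8, -0.0]
t 20.05 q [110.5  -5.9  31.3] tool angle -10.15 along 267.7 off -17.0 F along,normal,z 0.6 -1.77 -0.03
wrist_force: [-0.0, -2.7, 0.9]
t 20.35 q [1.115e+02 1.000e-01 3.120e+01] tool angle -8.88 along 267.3 off -16.8 F along,normal,z -0.11 -2.69 0.86
```

```bash
python3 -m pendant '[{"dx":-0.08,"dy":0.0,"dz":0.0,"yaw":-0.07},{"dx":-0.08,"dy":0.0,"dz":0.0,"yaw":-0.07},{"dx":-0.08,"dy":0.0,"dz":0.0,"yaw":-0.07},{"dx":-0.08,"dy":0.0,"dz":0.0,"yaw":-0.07}]'|grep force
python3 -c "
from h import *
sb()"
python3 -m pendant '[{"dx":-0.08,"dy":0.0,"dz":0.0,"yaw":-0.07},{"dx":-0.08,"dy":0.0,"dz":0.0,"yaw":-0.07},{"dx":-0.08,"dy":0.0,"dz":0.0,"yaw":-0.07}]'|grep force
python3 -c "
from h import *
sb()"
python3 -m pendant '[{"dx":-0.08,"dy":0.0,"dz":0.0,"yaw":-0.07},{"dx":-0.08,"dy":0.0,"dz":0.0,"yaw":-0.07},{"dx":-0.08,"dy":0.0,"dz":0.0,"yaw":-0.07}]'|grep force
python3 -c "
from h import *
sb()"
python3 -m pendant '[{"dx":-0.08,"dy":0.0,"dz":0.0,"yaw":-0.07},{"dx":0.0,"dy":0.0,"dz":0.0,"yaw":0.0}]'|grep force
python3 -c "
from h import *
sb()"
```

```text
wrist_force: [1.0, -3.7, 0.6]
t 20.75 q [112.6   8.   31.2] tool angle -7.2 along 266.8 off -16.7 F along,normal,z 0.76 -3.76 0.64
wrist_force: [-1.2, -4.6, 2.6]
t 21.05 q [113.1  13.5  31.4] tool angle -5.95 along 266.3 off -17.0 F along,normal,z -1.63 -4.51 2.6
wrist_force: [-0.8, -2.0, 1.7]
t 21.35 q [113.8  20.1  31.1] tool angle -4.69 along 266.1 off -16.2 F along,normal,z -0.98 -1.88 1.73
wrist_force: [-0.2, -1.9, -0.4]
t 21.55 q [114.1  22.4  31.1] tool angle -4.26 along 266.0 off -15.9 F along,normal,z -0.39 -1.82 -0.42
```

Past the bevel and onto the nose at about 2 N. From here I use fine steps.

```bash
python3 -m pendant '[{"dx":-0.04,"dy":0.0,"dz":0.0,"yaw":-0.03},{"dx":-0.04,"dy":0.0,"dz":0.0,"yaw":-0.03},{"dx":0.0,"dy":0.0,"dz":0.0,"yaw":0.0}]'|grep force
python3 -c "
from h import *
sb()"
python3 -m pendant '[{"dx":-0.04,"dy":0.0,"dz":0.0,"yaw":-0.03},{"dx":-0.04,"dy":0.0,"dz":0.0,"yaw":-0.03},{"dx":0.0,"dy":0.0,"dz":0.0,"yaw":0.0}]'|grep force
python3 -c "
from h import *
sb()"
python3 -m pendant '[{"dx":-0.04,"dy":0.0,"dz":0.0,"yaw":-0.03},{"dx":0.0,"dy":0.0,"dz":0.0,"yaw":0.0}]'|grep force
python3 -c "
from h import *
sb()"
python3 -m pendant '[{"dx":-0.03,"dy":0.0,"dz":0.0,"yaw":-0.02},{"dx":0.0,"dy":0.0,"dz":0.0,"yaw":0.0}]'|grep force
python3 -c "
from h import *
sb()"
```

```text
wrist_force: [-0.1, -2.3, -0.4]
t 21.85 q [114.2  24.1  31. ] tool angle -3.92 along 265.9 off -15.8 F along,normal,z -0.35 -2.3 -0.35
wrist_force: [0.5, -1.1, -0.6]
t 22.15 q [114.4  26.   31.1] tool angle -3.56 along 265.8 off -15.5 F along,normal,z 0.37 -1.19 -0.57
wrist_force: [0.6, -1.8, -0.7]
t 22.35 q [114.4  26.9  31.2] tool angle -3.38 along 265.8 off -15.4 F along,normal,z 0.38 -1.85 -0.74
wrist_force: [1.2, -2.2, -1.1]
t 22.55 q [114.5  27.4  31.2] tool angle -3.27 along 265.8 off -15.4 F along,normal,z 0.85 -2.34 -1.13
```

```bash
python3 -m pendant '[{"dx":-0.04,"dy":0.0,"dz":0.0,"yaw":-0.04},{"dx":0.0,"dy":0.0,"dz":0.0,"yaw":0.0}]'|grep force
python3 -c "
from h import *
sb()"
python3 -m pendant '[{"dx":-0.03,"dy":0.0,"dz":0.0,"yaw":-0.04},{"dx":0.0,"dy":0.0,"dz":0.0,"yaw":0.0}]'|grep force
python3 -c "
from h import *
sb()"
python3 -m pendant '[{"dx":-0.03,"dy":0.0,"dz":0.0,"yaw":-0.04},{"dx":0.0,"dy":0.0,"dz":0.0,"yaw":0.0}]'|grep force
python3 -c "
from h import *
sb()"
python3 -m pendant '[{"dx":-0.03,"dy":0.0,"dz":0.0,"yaw":-0.04},{"dx":0.0,"dy":0.0,"dz":0.0,"yaw":0.0}]'|grep force
python3 -c "
from h import *
sb()"
```

```text
wrist_force: [1.9, -3.3, -1.1]
t 22.75 q [114.5  28.2  31.2] tool angle -3.02 along 265.7 off -15.8 F along,normal,z 1.43 -3.51 -1.12
wrist_force: [1.8, -4.8, -2.1]
t 22.95 q [114.6  28.8  31.3] tool angle -2.79 along 265.7 off -16.3 F along,normal,z 1.14 -4.97 -2.14
wrist_force: [2.9, -6.4, -0.9]
t 23.15 q [114.7  29.2  31.2] tool angle -2.55 along 265.7 off -16.9 F along,normal,z 1.9 -6.79 -0.93
wrist_force: [4.8, -7.8, -2.9]
t 23.35 q [114.7  29.7  31.3] tool angle -2.32 along 265.7 off -17.6 F along,normal,z 3.6 -8.43 -2.87
```

```bash
python3 -m pendant '[{"dx":-0.02,"dy":0.0,"dz":0.0,"yaw":0.0},{"dx":0.0,"dy":0.0,"dz":0.0,"yaw":0.0}]'|grep force
python3 -c "
from h import *
sb()"
python3 -m pendant '[{"dx":-0.02,"dy":0.0,"dz":0.0,"yaw":0.0},{"dx":0.0,"dy":0.0,"dz":0.0,"yaw":0.0}]'|grep force
python3 -c "
from h import *
sb()"
python3 -m pendant '[{"dx":-0.02,"dy":0.0,"dz":0.0,"yaw":0.0},{"dx":0.0,"dy":0.0,"dz":0.0,"yaw":0.0}]'|grep force
python3 -c "
from h import *
sb()"
```

```text
wrist_force: [4.5, -8.5, -2.5]
t 23.55 q [114.8  29.9  31.3] tool angle -2.33 along 265.7 off -17.3 F along,normal,z 3.14 -9.05 -2.5
wrist_force: [4.5, -10.1, -3.3]
t 23.75 q [114.8  30.2  31.3] tool angle -2.33 along 265.7 off -17.0 F along,normal,z 2.97 -10.62 -3.25
wrist_force: [5.2, -11.2, -1.9]
t 23.95 q [114.8  30.5  31.3] tool angle -2.34 along 265.7 off -16.7 F along,normal,z 3.44 -11.88 -1.89
```

```bash
python3 -m pendant '[{"dx":-0.015,"dy":0.0,"dz":0.0,"yaw":0.0},{"dx":0.0,"dy":0.0,"dz":0.0,"yaw":0.0}]'|grep force
python3 -c "
from h import *
sb()"
python3 -m pendant '[{"dx":-0.015,"dy":0.0,"dz":0.0,"yaw":0.0},{"dx":0.0,"dy":0.0,"dz":0.0,"yaw":0.0}]'|grep force
python3 - <<'E'
from h import *
sb()
pose,im,P=shot('wrist','w2')
pose2,im2,_=shot('side','side9')
a=cv2.resize(im[150:420,0:300],(560,504)); cv2.imwrite('pics/w2v.png',cv2.resize(im2[195:275,200:300,::-1],None,fx=7,fy=7,interpolation=cv2.INTER_CUBIC))
E
```

```text
wrist_force: [5.3, -11.7, -3.6]
t 24.15 q [114.8  30.6  31.3] tool angle -2.34 along 265.7 off -16.6 F along,normal,z 3.55 -12.36 -3.59
wrist_force: [5.1, -14.1, -1.9]
t 24.35 q [114.8  30.7  31.3] tool angle -2.35 along 265.7 off -16.5 F along,normal,z 2.98 -14.71 -1.88
```

View pics/w2v.png

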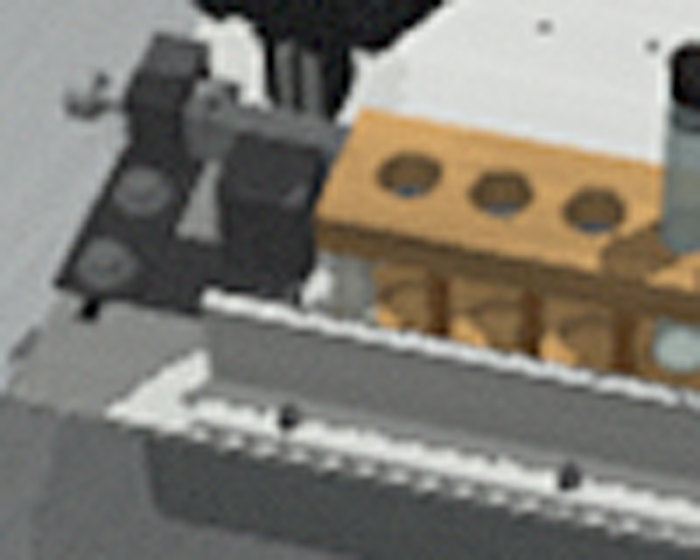

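Force climbed steeply (about 2.3 N for 0.1 mm), so the bar is on the hard face. I back off in small steps to see whether the bolt holds it.

```bash
python3 -m pendant '[{"dx":0.03,"dy":0.0,"dz":0.0,"yaw":0.0},{"dx":0.0,"dy":0.0,"dz":0.0,"yaw":0.0}]'|grep force
python3 -c "
from h import *
sb()"
python3 -m pendant '[{"dx":0.04,"dy":0.0,"dz":0.0,"yaw":0.0},{"dx":0.0,"dy":0.0,"dz":0.0,"yaw":0.0}]'|grep force
python3 -c "
from h import *
sb()"
python3 -m pendant '[{"dx":0.04,"dy":0.0,"dz":0.0,"yaw":0.0},{"dx":0.0,"dy":0.0,"dz":0.0,"yaw":0.0}]'|grep force
python3 -c "
from h import *
sb()"
python3 -m pendant '[{"dx":0.04,"dy":0.0,"dz":0.0,"yaw":0.0},{"dx":0.0,"dy":0.0,"dz":0.0,"yaw":0.0}]'|grep force
python3 -c "
from h import *
sb()"
python3 -m pendant '[{"dx":0.1,"dy":0.0,"dz":0.0,"yaw":0.0},{"dx":0.1,"dy":0.0,"dz":0.0,"yaw":0.0},{"dx":0.0,"dy":0.0,"dz":0.0,"yaw":0.0}]'|grep force
python3 -c "
from h import *
sb()"
```

```text
wrist_force: [4.7, -10.6, -2.6]
t 24.65 q [114.7  30.5  31.3] tool angle -2.35 along 265.6 off -16.6 F along,normal,z 3.05 -11.13 -2.62
wrist_force: [3.5, -8.5, -2.3]
t 24.85 q [114.8  30.   31.3] tool angle -2.34 along 265.7 off -17.2 F along,normal,z 2.19 -8.92 -2.34
wrist_force: [2.6, -6.5, -1.9]
t 25.05 q [114.7  29.4  31.3] tool angle -2.33 along 265.7 off -17.8 F along,normal,z 1.63 -6.77 -1.94
wrist_force: [2.2, -5.4, -1.0]
t 25.25 q [114.7  28.9  31.2] tool angle -2.33 along 265.6 off -18.4 F along,normal,z 1.35 -5.69 -0.98
wrist_force: [0.1, 0.4, -0.2]
t 25.55 q [114.3  24.6  31.3] tool angle -2.32 along 265.4 off -22.7 F along,normal,z 0.12 0.35 -0.19
```

On the way back the force simply followed the buffer (5.7 N at y 28.9, much as on the way in), so the bolt had not snapped. The stop must be slightly further on. I shift 5 mm towards the free end and push straight in again, a bit deeper, still well under 18 N.

```bash
python3 -m pendant '[{"dx":0.0,"dy":-0.1,"dz":0.0,"yaw":0.0},{"dx":0.0,"dy":-0.1,"dz":0.0,"yaw":0.0},{"dx":-0.06,"dy":0.0,"dz":0.0,"yaw":0.0},{"dx":-0.06,"dy":0.0,"dz":0.0,"yaw":0.0},{"dx":-0.06,"dy":0.0,"dz":0.0,"yaw":0.0},{"dx":0.0,"dy":0.0,"dz":0.0,"yaw":0.0}]'|grep force
python3 -c "
from h import *
sb()"
python3 -m pendant '[{"dx":-0.04,"dy":0.0,"dz":0.0,"yaw":0.0},{"dx":-0.03,"dy":0.0,"dz":0.0,"yaw":0.0},{"dx":0.0,"dy":0.0,"dz":0.0,"yaw":0.0}]'|grep force
python3 -c "
from h import *
sb()"
python3 -m pendant '[{"dx":-0.02,"dy":0.0,"dz":0.0,"yaw":0.0},{"dx":0.0,"dy":0.0,"dz":0.0,"yaw":0.0}]'|grep force
python3 -c "
from h import *
sb()"
python3 -m pendant '[{"dx":-0.02,"dy":0.0,"dz":0.0,"yaw":0.0},{"dx":0.0,"dy":0.0,"dz":0.0,"yaw":0.0}]'|grep force
python3 -c "
from h import *
sb()"
```

```text
wrist_force: [1.6, -5.5, -0.1]
t 26.15 q [119.5  28.1  31.3] tool angle -2.31 along 270.5 off -19.0 F along,normal,z 0.73 -5.68 -0.15
wrist_force: [3.3, -6.7, 0.5]
t 26.45 q [119.6  29.1  31.4] tool angle -2.33 along 270.6 off -17.9 F along,normal,z 2.21 -7.16 0.54
wrist_force: [2.3, -7.7, -0.7]
t 26.65 q [119.6  29.4  31.4] tool angle -2.33 along 270.6 off -17.6 F along,normal,z 1.13 -7.95 -0.68
wrist_force: [3.4, -8.7, -0.0]
t 26.85 q [119.6  29.7  31.4] tool angle -2.33 along 270.6 off -17.3 F along,normal,z 2.11 -9.08 -0.0
```

```bash
python3 -m pendant '[{"dx":-0.02,"dy":0.0,"dz":0.0,"yaw":0.0},{"dx":0.0,"dy":0.0,"dz":0.0,"yaw":0.0}]'|grep force
python3 -c "
from h import *
sb()"
python3 -m pendant '[{"dx":-0.02,"dy":0.0,"dz":0.0,"yaw":0.0},{"dx":0.0,"dy":0.0,"dz":0.0,"yaw":0.0}]'|grep force
python3 -c "
from h import *
sb()"
python3 -m pendant '[{"dx":-0.02,"dy":0.0,"dz":0.0,"yaw":0.0},{"dx":0.0,"dy":0.0,"dz":0.0,"yaw":0.0}]'|grep force
python3 -c "
from h import *
sb()"
```

```text
wrist_force: [3.2, -8.7, -0.5]
t 27.05 q [119.7  29.9  31.5] tool angle -2.34 along 270.6 off -17.0 F along,normal,z 1.87 -9.12 -0.55
wrist_force: [2.4, -10.3, -0.8]
t 27.25 q [119.7  30.3  31.5] tool angle -2.34 along 270.6 off -16.7 F along,normal,z 0.81 -10.5 -0.8
wrist_force: [3.6, -12.1, -0.4]
t 27.45 q [119.6  30.5  31.4] tool angle -2.35 along 270.5 off -16.5 F along,normal,z 1.75 -12.54 -0.38
```

```bash
python3 -m pendant '[{"dx":-0.012,"dy":0.0,"dz":0.0,"yaw":0.0},{"dx":0.0,"dy":0.0,"dz":0.0,"yaw":0.0}]'|grep force
python3 -c "
from h import *
sb()"
python3 -m pendant '[{"dx":-0.012,"dy":0.0,"dz":0.0,"yaw":0.0},{"dx":0.0,"dy":0.0,"dz":0.0,"yaw":0.0}]'|grep force
python3 -c "
from h import *
sb()"
python3 -m pendant '[{"dx":0.0,"dy":0.0,"dz":0.0,"yaw":0.0}]'|grep force
python3 -c "
from h import *
sb()"
```

```text
wrist_force: [4.9, -12.5, -0.7]
t 27.65 q [119.7  30.5  31.5] tool angle -2.35 along 270.6 off -16.4 F along,normal,z 3.03 -13.1 -0.7
wrist_force: [5.9, -13.6, -0.8]
t 27.85 q [119.6  30.5  31.4] tool angle -2.35 along 270.5 off -16.4 F along,normal,z 3.79 -14.33 -0.8
wrist_force: [5.1, -12.9, -0.4]
t 27.95 q [119.6  30.5  31.5] tool angle -2.35 along 270.5 off -16.4 F along,normal,z 3.17 -13.54 -0.37
```

Run:
```python
from h import *
pose,im,P=shot('wrist','w3'); q=toplat(P)
def pr(x,y,z): return proj(pose,W(x,y,z)).round().astype(int)
for n,p in {'end':(145,47,40),'nose':(139,41,28),'case':(158,41,36),'stop':(118,54.7,40)}.items(): print(n,pr(*p))
im2=cv2.imread('pics/w2.png')
a=cv2.resize(im[190:340,60:300,::-1],None,fx=3.2,fy=3.2,interpolation=cv2.INTER_CUBIC)
cv2.imwrite('pics/w3v.png',a)
```

```text
end [228 299]
nose [241 277]
case [203 286]
stop [281 310]
```

View pics/w3v.png

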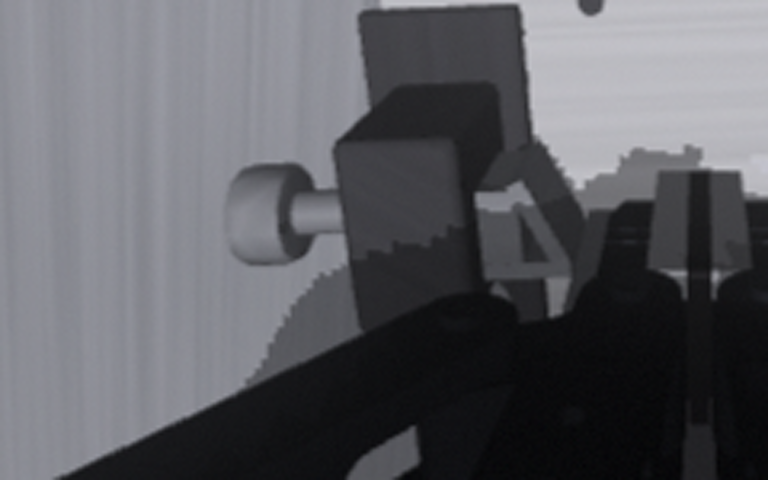

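The wrist view shows the bolt nose out. Its tip is at crop (570,270), about x=140 mm; retracted it would sit near crop x 540. Its shoulder edge is on row ~278. I check this in depth, then back off finely while reading the force.

```bash
python3 - <<'E'
from h import *
pose=campose('wrist'); 
for n in ['w1','w2','w3']:
    d=np.load(f'pics/{n}.npy')
    if n=='w1': continue
    q=toplat(cloud('wrist',pose,d))
    for lo,hi,nm in [(24,33,'nose'),(34,46,'bar')]:
        s=q[(q[...,2]>lo)&(q[...,2]<hi)&(q[...,0]>128)&(q[...,0]<157)&(q[...,1]>18)&(q[...,1]<62)]
        print(n,nm,len(s),[(y,(s[(s[:,1]>=y)&(s[:,1]<y+3)][:,0].min().round(1) if ((s[:,1]>=y)&(s[:,1]<y+3)).any() else None)) for y in range(18,62,3)])
E
python3 -m pendant '[{"dx":0.06,"dy":0.0,"dz":0.0,"yaw":0.0},{"dx":0.0,"dy":0.0,"dz":0.0,"yaw":0.0}]'|grep force
python3 -c "
from h import *
sb()"
python3 -m pendant '[{"dx":0.04,"dy":0.0,"dz":0.0,"yaw":0.0},{"dx":0.0,"dy":0.0,"dz":0.0,"yaw":0.0}]'|grep force
python3 -c "
from h import *
sb()"
python3 -m pendant '[{"dx":0.06,"dy":0.0,"dz":0.0,"yaw":0.0},{"dx":0.0,"dy":0.0,"dz":0.0,"yaw":0.0}]'|grep force
python3 -c "
from h import *
sb()"
python3 -m pendant '[{"dx":0.04,"dy":0.0,"dz":0.0,"yaw":0.0},{"dx":0.0,"dy":0.0,"dz":0.0,"yaw":0.0}]'|grep force
python3 -c "
from h import *
sb()"
python3 -m pendant '[{"dx":0.04,"dy":0.0,"dz":0.0,"yaw":0.0},{"dx":0.0,"dy":0.0,"dz":0.0,"yaw":0.0}]'|grep force
python3 -c "
from h import *
sb()"
```

```text
w2 nose 661 [(18, None), (21, np.float64(151.6)), (24, np.float64(150.1)), (27, np.float64(149.0)), (30, np.float64(147.5)), (33, np.float64(145.8)), (36, np.float64(145.4)), (39, np.float64(136.7)), (42, None), (45, None), (48, None), (51, None), (54, None), (57, None), (60, None)]
w2 bar 140 [(18, None), (21, np.float64(128.1)), (24, np.float64(128.4)), (27, None), (30, None), (33, None), (36, None), (39, np.float64(138.8)), (42, None), (45, None), (48, None), (51, None), (54, None), (57, None), (60, None)]
w3 nose 921 [(18, np.float64(155.1)), (21, np.float64(146.7)), (24, np.float64(145.7)), (27, np.float64(144.1)), (30, np.float64(142.7)), (33, np.float64(141.3)), (36, np.float64(140.4)), (39, np.float64(136.6)), (42, np.float64(155.1)), (45, None), (48, None), (51, None), (54, None), (57, None), (60, None)]
w3 bar 208 [(18, np.float64(155.4)), (21, np.float64(128.0)), (24, np.float64(128.4)), (27, np.float64(155.4)), (30, np.float64(155.7)), (33, np.float64(155.4)), (36, np.float64(155.3)), (39, np.float64(138.9)), (42, np.float64(141.0)), (45, None), (48, None), (51, None), (54, None), (57, None), (60, None)]
wrist_force: [3.7, -9.8, 0.1]
t 28.2 q [119.6  30.   31.5] tool angle -2.35 along 270.6 off -16.9 F along,normal,z 2.19 -10.22 0.12
wrist_force: [3.2, -7.4, -0.4]
t 28.4 q [119.6  29.6  31.4] tool angle -2.34 along 270.6 off -17.4 F along,normal,z 2.02 -7.76 -0.41
wrist_force: [0.9, -5.5, -0.8]
t 28.6 q [119.6  28.6  31.3] tool angle -2.34 along 270.6 off -18.4 F along,normal,z 0.04 -5.62 -0.79
wrist_force: [1.3, -5.0, 0.0]
t 28.8 q [119.5  28.1  31.3] tool angle -2.33 along 270.5 off -18.9 F along,normal,z 0.55 -5.11 0.01
wrist_force: [1.9, -3.5, -0.9]
t 29.0 q [119.4  27.6  31.2] tool angle -2.31 along 270.4 off -19.5 F along,normal,z 1.41 -3.73 -0.85
```

The depth says the nose is extended (tip x≈140.4), but the force fades gradually as I back off, and the two readings disagree. I retreat fully and look at where the bar stays.

```bash
python3 -m pendant '[{"dx":0.1,"dy":0.0,"dz":0.0,"yaw":0.0},{"dx":0.6,"dy":0.0,"dz":0.0,"yaw":0.0},{"dx":1.0,"dy":0.0,"dz":0.0,"yaw":0.0},{"dx":1.0,"dy":0.0,"dz":-1.0,"yaw":0.0},{"dx":1.0,"dy":0.0,"dz":-1.0,"yaw":0.0},{"dx":1.0,"dy":0.0,"dz":-1.0,"yaw":0.0},{"dx":1.0,"dy":0.0,"dz":0.0,"yaw":0.0},{"dx":1.0,"dy":0.0,"dz":0.0,"yaw":0.0},{"dx":1.0,"dy":0.0,"dz":0.0,"yaw":0.0},{"dx":0.0,"dy":0.0,"dz":0.0,"yaw":0.0}]'|grep -v eef
cat > barfit.py <<'E'
from h import *
import sys
pose,im,P=shot('top',sys.argv[1]); q=toplat(P)
m=(q[...,2]>33)&(q[...,2]<47)&(q[...,0]>-125)&(q[...,0]<140)&(q[...,1]>15)&(q[...,1]<63.5)
s=q[m]; s=s[(s[:,0]<98)]
v=cv2.fitLine(s[:,:2].astype(np.float32),cv2.DIST_HUBER,0,.01,.01).ravel(); k=v[1]/v[0]
print('bar pts',len(s),'angle',np.degrees(np.arctan(k)).round(2),'y at -150',(v[3]+k*(-150-v[2])).round(1),'y at 118',(v[3]+k*(118-v[2])).round(1),'width',cv2.minAreaRect(s[:,:2].astype(np.float32))[1])
m=(q[...,2]>66)&(q[...,2]<86)&(q[...,0]>-130)&(q[...,0]<105)&(q[...,1]>50)&(q[...,1]<124)
print('rack',cv2.minAreaRect(q[m][:,:2].astype(np.float32)))
cv2.imwrite('pics/'+sys.argv[1]+'v.png',cv2.resize(im[130:200,225:315,::-1],None,fx=8,fy=8,interpolation=cv2.INTER_CUBIC))
E
python3 barfit.py top6
```

```text
time_s: 30.0
ee_pos: [0.7116, -0.1182, 0.1958]
wrist_force: [0.2, 0.2, 0.2]
grip_width: -0.0003Traceback (most recent call last):
  File "barfit.py", line 6, in <module>
    v=cv2.fitLine(s[:,:2].astype(np.float32),cv2.DIST_HUBER,0,.01,.01).ravel(); k=v[1]/v[0]
      ~~~~~~~~~~~^^^^^^^^^^^^^^^^^^^^^^^^^^^^^^^^^^^^^^^^^^^^^^^^^^^^^
cv2.error: OpenCV(4.12.0) /io/opencv/modules/imgproc/src/linefit.cpp:50: error: (-215:Assertion failed) count > 0 in function 'fitLine2D_wods'
```

Run:
```python
from h import *
im=cv2.imread('pics/top6.png'); d=np.load('pics/top6.npy'); q=toplat(cloud('top',campose('top'),d))
for x in (-100,-40,40,100,125):
    m=(abs(q[...,0]-x)<4)
    print(x,[(y,np.median(q[m&(q[...,1]>=y)&(q[...,1]<y+4)][:,2]).round()) for y in range(10,70,4) if (m&(q[...,1]>=y)&(q[...,1]<y+4)).any()])
cv2.imwrite('pics/t6.png',cv2.resize(im[130:300,210:410],None,fx=3.5,fy=3.5,interpolation=cv2.INTER_CUBIC))
```

```text
-100 [(10, np.float64(619.0)), (14, np.float64(622.0)), (18, np.float64(623.0)), (22, np.float64(624.0)), (26, np.float64(624.0)), (30, np.float64(625.0)), (34, np.float64(626.0)), (38, np.float64(626.0)), (42, np.float64(626.0)), (46, np.float64(626.0)), (50, np.float64(626.0)), (54, np.float64(626.0)), (58, np.float64(625.0)), (62, np.float64(624.0)), (66, np.float64(624.0))]
-40 [(10, np.float64(596.0)), (14, np.float64(598.0)), (18, np.float64(597.0)), (22, np.float64(598.0)), (26, np.float64(599.0)), (30, np.float64(599.0)), (34, np.float64(599.0)), (38, np.float64(599.0)), (42, np.float64(600.0)), (46, np.float64(600.0)), (50, np.float64(598.0)), (54, np.float64(600.0)), (58, np.float64(599.0)), (62, np.float64(598.0)), (66, np.float64(596.0))]
40 [(10, np.float64(559.0)), (14, np.float64(559.0)), (18, np.float64(560.0)), (22, np.float64(561.0)), (26, np.float64(561.0)), (30, np.float64(562.0)), (34, np.float64(562.0)), (38, np.float64(561.0)), (42, np.float64(560.0)), (46, np.float64(560.0)), (50, np.float64(560.0)), (54, np.float64(560.0)), (58, np.float64(557.0)), (62, np.float64(555.0)), (66, np.float64(549.0))]
100 [(10, np.float64(530.0)), (14, np.float64(529.0)), (18, np.float64(531.0)), (22, np.float64(531.0)), (26, np.float64(531.0)), (30, np.float64(530.0)), (34, np.float64(532.0)), (38, np.float64(531.0)), (42, np.float64(530.0)), (46, np.float64(531.0)), (50, np.float64(529.0)), (54, np.float64(528.0)), (58, np.float64(526.0)), (62, np.float64(525.0)), (66, np.float64(522.0))]
125 [(10, np.float64(526.0)), (14, np.float64(525.0)), (18, np.float64(525.0)), (22, np.float64(525.0)), (26, np.float64(526.0)), (30, np.float64(526.0)), (34, np.float64(525.0)), (38, np.float64(526.0)), (42, np.float64(526.0)), (46, np.float64(526.0)), (50, np.float64(525.0)), (54, np.float64(524.0)), (58, np.float64(525.0)), (62, np.float64(525.0)), (66, np.float64(525.0))]
```

View pics/t6.png

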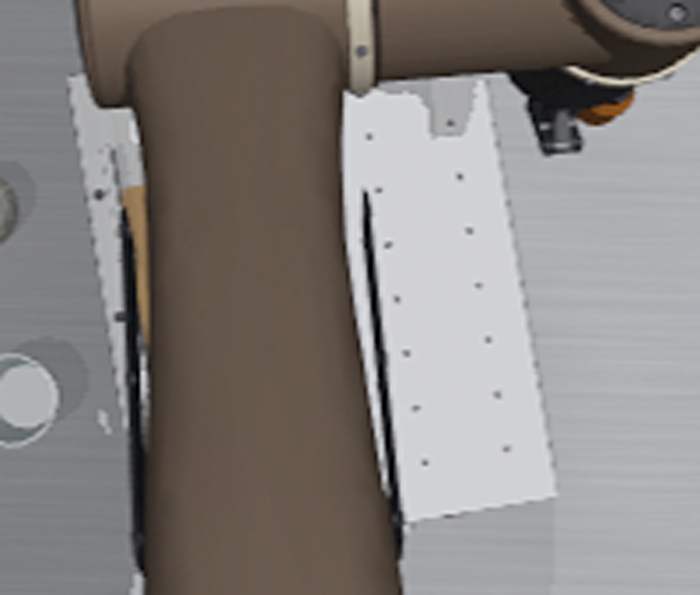

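The arm hides the keeper from the top camera. The wrist camera now faces it, so I measure the bar and nose in its depth.

Run:
```python
from h import *
st((118,0,100))
pose,im,P=shot('wrist','w4'); q=toplat(P)
m=(q[...,2]>36)&(q[...,2]<46)&(q[...,1]>25)&(q[...,1]<62)&(q[...,0]<95)&(q[...,0]>-130)
s=q[m]; print(len(s))
if len(s)>50:
    v=cv2.fitLine(s[:,:2].astype(np.float32),cv2.DIST_HUBER,0,.01,.01).ravel(); k=v[1]/v[0]
    print('bar angle',np.degrees(np.arctan(k)).round(2),'y at -150,118',(v[3]+k*(np.array([-150,118])-v[2])).round(1),s[:,0].min(),s[:,0].max(),cv2.minAreaRect(s[:,:2].astype(np.float32)))
for x in range(100,180,4):
    m=(abs(q[...,0]-x)<2)&(q[...,2]>12)&(q[...,1]>10)&(q[...,1]<75); s=q[m]
    print(x,[(y,s[(s[:,1]>=y)&(s[:,1]<y+3)][:,2].max().round().astype(int)) for y in range(15,75,3) if ((s[:,1]>=y)&(s[:,1]<y+3)).any()])
cv2.imwrite('pics/w4v.png',im[...,::-1])
print(proj(pose,[W(139,41,28),W(145,47,40),W(118,55,40)]).round())
```

```text
t 30.05 plat xyz [ 111.  -166.8  105.8] yaw_rel -92.45 F plat x,y,z [-0.41 -0.41 -0.06] grip 0.0001
units dx,dy,dz [-6.68  0.    0.23]
0
100 []
104 []
108 []
112 []
116 []
120 []
124 []
128 []
132 []
136 []
140 []
144 []
148 []
152 []
156 []
160 []
164 []
168 []
172 []
176 []
[[257. 425.]
 [250. 442.]
 [280. 448.]]
```

View pics/w4v.png

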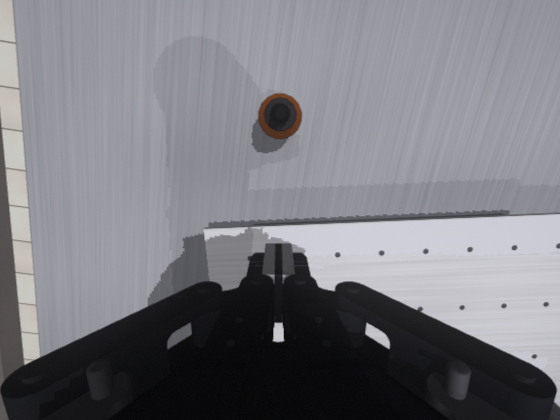

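Nothing useful is in view from there; only the dropper shows, at (280,115), undisturbed. The camera sits on the tool's +x side, so I move the hand over the keeper, clear of the rack and tubes, to look straight down on the bar end.

```bash
python3 -m pendant '[{"dx":-0.6,"dy":0.0,"dz":-0.7,"yaw":0.0},{"dx":-1.0,"dy":0.0,"dz":-0.3,"yaw":0.0},{"dx":-1.0,"dy":0.0,"dz":0.0,"yaw":0.0},{"dx":-1.0,"dy":0.0,"dz":0.0,"yaw":0.0},{"dx":-1.0,"dy":0.0,"dz":0.0,"yaw":0.0},{"dx":-1.0,"dy":0.0,"dz":0.0,"yaw":0.0},{"dx":-1.0,"dy":0.0,"dz":0.0,"yaw":0.0},{"dx":-1.0,"dy":0.0,"dz":0.0,"yaw":0.0},{"dx":-1.0,"dy":0.0,"dz":0.0,"yaw":0.0},{"dx":-1.0,"dy":0.0,"dz":0.0,"yaw":0.0},{"dx":-1.0,"dy":0.0,"dz":0.0,"yaw":0.0},{"dx":-0.6,"dy":0.0,"dz":0.0,"yaw":0.0},{"dx":0.0,"dy":0.0,"dz":0.0,"yaw":0.0}]' | grep force
python3 - <<'E'
from h import *
st((118,0,100))
pose,im,P=shot('wrist','w5'); q=toplat(P)
m=(q[...,2]>36)&(q[...,2]<46)&(q[...,1]>25)&(q[...,1]<62)&(q[...,0]<98)&(q[...,0]>-130)
s=q[m]; print(len(s))
if len(s)>50:
    v=cv2.fitLine(s[:,:2].astype(np.float32),cv2.DIST_HUBER,0,.01,.01).ravel(); k=v[1]/v[0]
    print('bar angle',np.degrees(np.arctan(k)).round(2),'y at -150,118,145',(v[3]+k*(np.array([-150,118,145])-v[2])).round(1),s[:,0].min(),s[:,0].max(),cv2.minAreaRect(s[:,:2].astype(np.float32)))
for x in range(100,164,4):
    m=(abs(q[...,0]-x)<2)&(q[...,2]>12)&(q[...,1]>10)&(q[...,1]<75); s=q[m]
    print(x,*[f'{y}:{s[(s[:,1]>=y)&(s[:,1]<y+2)][:,2].max():.0f}' for y in range(15,75,2) if ((s[:,1]>=y)&(s[:,1]<y+2)).any()])
print(proj(pose,[W(139,41,28),W(145,47,40),W(118,55,40)]).round())
E
```

```text
wrist_force: [0.1, 0.3, 0.2]
t 31.4 plat xyz [123.  117.9 132. ] yaw_rel -92.12 F plat x,y,z [0.12 0.25 0.24] grip -0.0001
units dx,dy,dz [4.72 0.02 1.28]
4157
bar angle -2.57 y at -150,118,145 [56.5 44.4 43.2] -97.57194618647341 97.99205578081911 ((0.15801239013671875, 49.703338623046875), (12.032571792602539, 196.1309051513672), 87.46505737304688)
100 39:40 41:41 43:41 45:41 47:40 49:41 51:36 53:38 55:39 57:39 59:40 61:39 63:39 65:40 67:40 69:41 71:40 73:40
104 39:40 41:40 43:41 45:41 47:41 49:42 51:33 53:40 55:41 57:41 59:41 61:41 63:41 65:41 67:41 69:40 71:41 73:41
108 39:42 41:40 43:40 45:41 47:41 49:40 51:27 53:39 55:40 57:41 59:41 61:40 63:40 65:41 67:40 69:41 71:41 73:41
112 39:41 41:41 43:40 45:41 47:41 49:40 51:29 53:39 55:41 57:41 59:41 61:41 63:40 65:41 67:41 69:40 71:41 73:41
116 37:39 39:41 41:41 43:41 45:41 47:41 49:41 51:29 53:39 55:40 57:42 59:41 61:40 63:41 65:41 67:41 69:40 71:41 73:41
120 37:39 39:40 41:41 43:42 45:40 47:41 49:41 51:272 53:39 55:41 57:41 59:41 61:41 63:40 65:41 67:41 69:40 71:41 73:41
124 37:41 39:41 41:40 43:40 45:41 47:41 49:40 51:25 53:39 55:41 57:41 59:40 61:41 63:41 65:41 67:41 69:41 71:40 73:41
128 37:40 39:40 41:41 43:41 45:41 47:41 49:40 53:39 55:40 57:41 59:41 61:40 63:41 65:40 67:41 69:40 71:40 73:40
132 37:40 39:41 41:40 43:41 45:41 47:41 49:39 59:38 61:39 63:38
136 37:40 39:41 41:41 43:42 45:41 47:41 49:40
140 35:30 37:41 39:40 41:41 43:42 45:41 47:40 49:40
144 27:27 29:28 31:29 33:28 35:29 37:29 39:29
148 21:27 23:28 25:29 27:28 29:29 31:28 33:28 35:29 37:28 39:29
152 25:29 27:29 29:28 31:29 33:29 35:28 37:29 39:29
156 15:37 17:37 19:36 21:37 23:37 25:36 27:36 29:37 31:37 33:36 35:37 37:37 39:36 41:37 43:37 45:35
160 15:37 17:37 19:37 21:37 23:36 25:37 27:37 29:37 31:37 33:37 35:36 37:37 39:37 41:37 43:36 45:36 59:13 61:12
[[253. 117.]
 [244. 124.]
 [280. 134.]]
```

The depth puts the bar at -2.57°, with its front about 2.6 mm short of the stop face and its end alongside the nose. I use the last view for a close-up of this.

Run:
```python
from h import *
im=cv2.imread('pics/w5.png'); pose=campose('wrist')
x0,y0,S=185,80,7
a=cv2.resize(im[y0:y0+80,x0:x0+110],None,fx=S,fy=S,interpolation=cv2.INTER_CUBIC)
for p,c in [((139,41,28),(0,0,255)),((145,41,28),(0,255,0)),((118,53,40),(255,0,0))]:
    u=(proj(pose,W(*p))-[x0,y0])*S; cv2.drawMarker(a,tuple(int(i) for i in u),c,0,10,1); print(p,u.round())
cv2.imwrite('pics/w5v.png',a)
```

```text
(139, 41, 28) [477. 269.]
(145, 41, 28) [424. 271.]
(118, 53, 40) [665. 371.]
```

View pics/w5v.png

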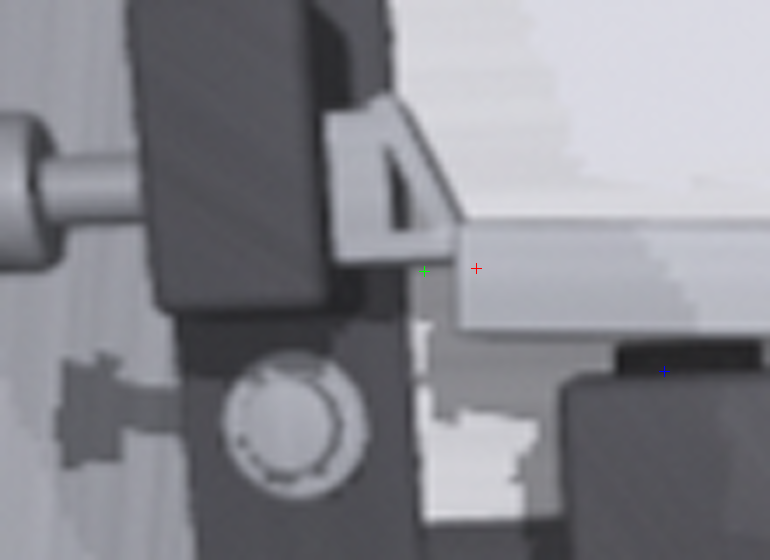

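This is the clearest picture yet. The bar's -y side (row 218) is still short of the nose's shoulder (row 260), and the nose presses on the bar's end, so the bolt has not snapped. The gap to the stop face is about 5 mm, which puts the face at y≈55 and means I stopped just short of the snap point. I go back and push a little further, reading the force at each step.

```bash
python3 -m pendant '[{"dx":1.0,"dy":0.0,"dz":0.0,"yaw":0.0},{"dx":1.0,"dy":0.0,"dz":0.0,"yaw":0.0},{"dx":1.0,"dy":0.0,"dz":0.0,"yaw":0.0},{"dx":1.0,"dy":0.0,"dz":0.0,"yaw":0.0},{"dx":1.0,"dy":-0.1,"dz":0.0,"yaw":0.0},{"dx":0.3,"dy":0.0,"dz":0.0,"yaw":0.0},{"dx":0.0,"dy":0.0,"dz":1.0,"yaw":0.0},{"dx":0.0,"dy":0.0,"dz":1.0,"yaw":0.0},{"dx":0.0,"dy":0.0,"dz":1.0,"yaw":0.0},{"dx":0.0,"dy":0.0,"dz":0.9,"yaw":0.0},{"dx":0.0,"dy":0.0,"dz":0.1,"yaw":0.0},{"dx":0.0,"dy":0.0,"dz":0.0,"yaw":0.0}]'|grep force
python3 -c "
from h import *
sb(); st((121,24,31))"
```

```text
wrist_force: [-0.7, 0.2, -0.3]
t 32.65 q [120.  -17.8  31.3] tool angle -2.31 along 272.8 off -64.9 F along,normal,z -0.62 0.3 -0.33
t 32.65 plat xyz [120.  -17.8  31.3] yaw_rel -92.31 F plat x,y,z [-0.61  0.32 -0.33] grip 0.0001
units dx,dy,dz [-1.67  0.03  0.01]
```

```bash
python3 -m pendant '[{"dx":-0.5,"dy":0.0,"dz":0.0,"yaw":0.0},{"dx":-0.5,"dy":0.0,"dz":0.0,"yaw":0.0},{"dx":-0.4,"dy":0.0,"dz":0.0,"yaw":0.0},{"dx":-0.2,"dy":0.0,"dz":0.0,"yaw":0.0},{"dx":-0.08,"dy":0.0,"dz":0.0,"yaw":0.0},{"dx":-0.08,"dy":0.0,"dz":0.0,"yaw":0.0},{"dx":-0.06,"dy":0.0,"dz":0.0,"yaw":0.0},{"dx":0.0,"dy":0.0,"dz":0.0,"yaw":0.0}]'|grep force
python3 -c "
from h import *
sb()"
python3 -m pendant '[{"dx":-0.05,"dy":0.0,"dz":0.0,"yaw":0.0},{"dx":-0.05,"dy":0.0,"dz":0.0,"yaw":0.0},{"dx":0.0,"dy":0.0,"dz":0.0,"yaw":0.0}]'|grep force
python3 -c "
from h import *
sb()"
python3 -m pendant '[{"dx":-0.04,"dy":-0.01,"dz":0.0,"yaw":0.0},{"dx":-0.02,"dy":0.0,"dz":0.0,"yaw":0.0},{"dx":0.0,"dy":0.0,"dz":0.0,"yaw":0.0}]'|grep force
python3 -c "
from h import *
sb()"
```

```text
wrist_force: [0.7, -2.9, 0.9]
t 33.45 q [122.   27.2  31.4] tool angle -2.33 along 273.0 off -19.7 F along,normal,z 0.29 -2.93 0.88
wrist_force: [1.1, -6.6, 2.5]
t 33.75 q [122.   28.9  31.6] tool angle -2.35 along 273.0 off -18.0 F along,normal,z 0.16 -6.66 2.55
wrist_force: [1.7, -9.5, 2.6]
t 34.05 q [122.1  29.6  31.6] tool angle -2.36 along 273.0 off -17.2 F along,normal,z 0.22 -9.68 2.61
```

```bash
python3 -m pendant '[{"dx":-0.02,"dy":0.0,"dz":0.0,"yaw":0.0},{"dx":0.0,"dy":0.0,"dz":0.0,"yaw":0.0}]'|grep force
python3 -c "
from h import *
sb()"
python3 -m pendant '[{"dx":-0.02,"dy":0.0,"dz":0.0,"yaw":0.0},{"dx":0.0,"dy":0.0,"dz":0.0,"yaw":0.0}]'|grep force
python3 -c "
from h import *
sb()"
python3 -m pendant '[{"dx":-0.02,"dy":0.0,"dz":0.0,"yaw":0.0},{"dx":0.0,"dy":0.0,"dz":0.0,"yaw":0.0}]'|grep force
python3 -c "
from h import *
sb()"
```

```text
wrist_force: [1.5, -10.3, 2.1]
t 34.25 q [122.1  29.9  31.6] tool angle -2.36 along 273.0 off -16.9 F along,normal,z -0.02 -10.41 2.05
wrist_force: [1.6, -11.1, 2.3]
t 34.45 q [122.1  30.2  31.6] tool angle -2.37 along 273.1 off -16.6 F along,normal,z -0.09 -11.19 2.34
wrist_force: [1.4, -12.3, 1.3]
t 34.65 q [122.1  30.4  31.6] tool angle -2.37 along 273.0 off -16.3 F along,normal,z -0.46 -12.37 1.31
```

```bash
python3 -m pendant '[{"dx":-0.012,"dy":0.0,"dz":0.0,"yaw":0.0},{"dx":0.0,"dy":0.0,"dz":0.0,"yaw":0.0}]'|grep force
python3 -c "
from h import *
sb()"
python3 -m pendant '[{"dx":-0.012,"dy":0.0,"dz":0.0,"yaw":0.0},{"dx":0.0,"dy":0.0,"dz":0.0,"yaw":0.0}]'|grep force
python3 -c "
from h import *
sb()"
python3 -m pendant '[{"dx":-0.012,"dy":0.0,"dz":0.0,"yaw":0.0},{"dx":0.0,"dy":0.0,"dz":0.0,"yaw":0.0}]'|grep force
python3 - <<'E'
from h import *
sb(); pose,im,P=shot('wrist','w6'); q=toplat(P)
s=q[(q[...,2]>24)&(q[...,2]<33)&(q[...,0]>130)&(q[...,0]<157)&(q[...,1]>18)&(q[...,1]<50)]
print([(y,s[(s[:,1]>=y)&(s[:,1]<y+2)][:,0].min().round(1)) for y in range(20,46,2) if ((s[:,1]>=y)&(s[:,1]<y+2)).any()])
E
```

```text
wrist_force: [2.4, -12.6, 2.2]
t 34.85 q [122.1  30.4  31.6] tool angle -2.38 along 273.0 off -16.3 F along,normal,z 0.55 -12.86 2.21
wrist_force: [3.2, -13.5, 2.0]
t 35.05 q [122.1  30.4  31.6] tool angle -2.38 along 273.0 off -16.2 F along,normal,z 1.16 -13.87 2.03
wrist_force: [3.1, -15.3, 1.0]
t 35.25 q [122.1  30.5  31.6] tool angle -2.39 along 273.0 off -16.2 F along,normal,z 0.81 -15.64 1.02
[(20, np.float64(155.2)), (22, np.float64(146.7)), (24, np.float64(146.2)), (26, np.float64(145.0)), (28, np.float64(143.9)), (30, np.float64(143.1)), (32, np.float64(142.2)), (34, np.float64(141.1)), (36, np.float64(140.6)), (38, np.float64(140.5)), (40, np.float64(139.1)), (42, np.float64(155.2)), (44, np.float64(155.5))]
```

Run:
```python
from h import *
# w5 pose was at plat xyz (123,117.9,132), yaw_rel -92.12, roll pi
p=r.camera_params('wrist'); T=np.eye(4); T[:3,:3]=Ro.from_euler('xyz',[np.pi,0,th+np.radians(-92.12)]).as_matrix(); T[:3,3]=W(123,117.9,132)
M=np.linalg.inv(T@np.array(p['hand_eye'])); R,t=M[:3,:3],M[:3,3]
def inv(u,v,z):
    d=R.T@np.array([(u-p['cx'])/p['fx'],(v-p['cy'])/p['fy'],1]); o=-R.T@t; k=(.09+z/1000-o[2])/d[2]; return toplat(o+k*d).round(1)
f=lambda c,r_,z: inv(185+c/7,80+r_/7,z)
for n,a in {'bar -y side near end':(470,218,40),'bar end corner back':(458,330,40),'bar -y at right':(760,219,40),'shoulder':(400,261,28),'nose tip':(455,240,28),'block front L':(575,376,40),'block front R':(760,373,40),'buffer side L':(615,345,29),'bar back near buffer':(690,334,40),'case inner edge':(318,150,36),'case back':(330,305,36)}.items(): print(n,f(*a))
```

```text
bar -y side near end [138.5  37.5  40. ]
bar end corner back [140.5  49.1  40. ]
bar -y at right [107.2  38.8  40. ]
shoulder [147.8  41.1  28. ]
nose tip [141.3  39.1  28. ]
block front L [128.   54.5  40. ]
block front R [107.6  54.9  40. ]
buffer side L [123.6  51.3  29. ]
bar back near buffer [115.2  50.5  40. ]
case inner edge [154.9  29.6  36. ]
case back [154.9  45.9  36. ]
```

Run:
```python
from h import *
print(np.round(r.read_state()['eef_rot'],4)); sb()
d=np.load('pics/w6.npy'); pose=campose('wrist'); q=toplat(cloud('wrist',pose,d))
for x in range(134,156,2):
    m=(abs(q[...,0]-x)<1)&(q[...,1]>28)&(q[...,1]<60)&(q[...,2]>5)&(q[...,2]<50); s=q[m]; s=s[s[:,1].argsort()]
    print(x,*[f'{a[1]:.1f}:{a[2]:.0f}' for a in s[::max(1,len(s)//22)]])
```

```text
[ 3.1406 -0.0039 -1.4224]
t 35.3 q [122.1  30.5  31.6] tool angle -2.39 along 273.0 off -16.1 F along,normal,z 0.54 -15.55 1.85
134
136
138 39.9:9 40.2:10 40.3:11 40.3:18 40.5:5
140 36.3:26 36.8:22 37.2:18 37.3:13 37.5:14 37.7:26 38.1:27 38.7:12 39.1:9 39.2:22 39.8:23 40.0:9 40.1:7 40.2:7 40.3:5 40.3:16 40.4:18 40.5:27 40.5:13 40.6:20 40.7:25 40.8:27 40.9:29 41.0:12 41.1:17 41.4:27
142 31.9:22 32.4:26 32.7:16 33.1:29 33.3:20 33.5:17 34.0:23 34.2:13 34.3:22 34.5:11 34.8:7 35.1:8 35.3:25 35.5:28 35.5:17 35.8:22 36.0:9 36.1:27 36.4:28 36.7:16 37.1:28 37.7:28 38.9:28 39.8:28
144 28.2:10 28.6:17 28.8:28 29.1:28 29.5:12 29.7:26 30.0:18 30.2:12 30.5:27 30.8:10 31.1:28 31.4:12 31.6:25 31.8:28 32.1:28 32.3:10 32.9:28 33.6:28 34.5:28 35.4:26 37.0:27 37.6:27 38.4:27 39.3:28 40.2:27
146 28.1:25 28.2:10 28.3:13 28.5:27 28.7:15 29.0:28 29.5:27 29.9:26 30.4:28 30.9:27 31.1:28 31.4:28 32.7:28 33.5:28 37.2:28 37.5:28 37.6:26 37.7:21 37.8:25 38.0:28 38.2:28 38.9:27 39.2:28 39.7:28 40.1:29 40.7:26
148 28.0:28 28.7:28 29.6:27 30.3:27 31.3:27 31.9:24 32.9:25 33.8:24 34.5:26 35.0:23 35.5:28 36.0:21 36.6:26 37.2:25 37.5:27 37.6:26 37.7:22 37.7:22 37.8:28 37.9:26 38.1:20 38.8:28 39.5:28 40.4:28
150 28.1:27 28.5:28 29.1:28 29.7:28 30.0:27 30.5:27 31.1:27 31.6:29 32.2:27 32.6:28 33.1:28 33.5:27 34.1:28 34.4:28 34.8:28 35.4:27 35.9:28 36.4:27 37.3:28 37.6:27 37.8:28 38.3:28 39.0:28 39.3:27 40.0:27 40.1:28
152 28.0:27 28.3:28 29.0:28 29.7:28 30.0:27 30.3:28 30.9:28 31.3:28 31.7:27 32.1:28 32.6:28 32.9:28 33.3:27 34.0:28 34.5:27 35.3:27 35.6:27 36.1:28 36.5:28 37.0:27 37.2:28 37.8:28 38.3:28 38.9:27 39.3:28 39.7:28 40.2:27
154 28.0:33 28.3:27 28.6:28 29.1:28 29.7:27 30.0:28 30.4:27 30.7:28 31.4:28 31.8:28 32.2:27 32.7:28 33.3:27 33.8:27 34.2:27 34.7:27 34.7:28 35.2:28 35.9:27 36.3:27 37.0:27 37.4:27 37.8:28 38.4:28 39.1:28 39.5:27 40.3:28 40.6:27
```

The depth shows the bar's -y side at its end (y≈40.4) practically level with the nose's shoulder (y≈40.5). The bar is angled at about -2°, so it meets the stop block's near edge first and its end lags a few tenths of a mm. I unload, shift 2 mm towards the free end for more leverage, and push again, keeping below 17 N.

```bash
python3 -m pendant '[{"dx":0.1,"dy":0.0,"dz":0.0,"yaw":0.0},{"dx":0.05,"dy":-0.08,"dz":0.0,"yaw":0.0},{"dx":0.0,"dy":0.0,"dz":0.0,"yaw":0.0},{"dx":-0.06,"dy":0.0,"dz":0.0,"yaw":0.0},{"dx":-0.04,"dy":0.0,"dz":0.0,"yaw":0.0},{"dx":0.0,"dy":0.0,"dz":0.0,"yaw":0.0}]'|grep force
python3 -c "
from h import *
sb()"
python3 -m pendant '[{"dx":-0.03,"dy":0.0,"dz":0.0,"yaw":0.0},{"dx":0.0,"dy":0.0,"dz":0.0,"yaw":0.0}]'|grep force
python3 -c "
from h import *
sb()"
python3 -m pendant '[{"dx":-0.012,"dy":0.0,"dz":0.0,"yaw":0.0},{"dx":0.0,"dy":0.0,"dz":0.0,"yaw":0.0}]'|grep force
python3 -c "
from h import *
sb()"
```

```text
wrist_force: [0.8, -11.2, 1.3]
t 35.9 q [123.7  30.3  31.3] tool angle -2.37 along 274.6 off -16.4 F along,normal,z -0.88 -11.23 1.26
wrist_force: [1.8, -14.3, 2.6]
t 36.1 q [123.7  30.4  31.3] tool angle -2.38 along 274.6 off -16.2 F along,normal,z -0.35 -14.38 2.57
wrist_force: [2.1, -13.9, 0.6]
t 36.3 q [123.7  30.4  31.3] tool angle -2.39 along 274.6 off -16.2 F along,normal,z 0.07 -14.03 0.6
```

```bash
python3 -m pendant '[{"dx":-0.01,"dy":0.0,"dz":0.0,"yaw":0.0},{"dx":0.0,"dy":0.0,"dz":0.0,"yaw":0.0}]'|grep force
python3 -c "
from h import *
sb()"
python3 -m pendant '[{"dx":-0.01,"dy":0.0,"dz":0.0,"yaw":0.0},{"dx":0.0,"dy":0.0,"dz":0.0,"yaw":0.0}]'|grep force
python3 - <<'E'
from h import *
sb(); pose,im,P=shot('wrist','w7'); q=toplat(P)
s=q[(q[...,2]>24)&(q[...,2]<33)&(q[...,0]>130)&(q[...,0]<157)&(q[...,1]>18)&(q[...,1]<50)]
print([(y,s[(s[:,1]>=y)&(s[:,1]<y+2)][:,0].min().round(1)) for y in range(20,46,2) if ((s[:,1]>=y)&(s[:,1]<y+2)).any()])
E
```

```text
wrist_force: [2.5, -15.1, 1.2]
t 36.5 q [123.7  30.4  31.3] tool angle -2.39 along 274.6 off -16.1 F along,normal,z 0.24 -15.31 1.17
wrist_force: [3.8, -17.0, 1.5]
t 36.7 q [123.7  30.5  31.3] tool angle -2.4 along 274.6 off -16.1 F along,normal,z 1.3 -17.33 1.48
[(20, np.float64(155.3)), (22, np.float64(146.7)), (24, np.float64(145.9)), (26, np.float64(144.9)), (28, np.float64(144.0)), (30, np.float64(143.3)), (32, np.float64(142.0)), (34, np.float64(141.0)), (36, np.float64(140.3)), (38, np.float64(140.3)), (40, np.float64(140.6)), (42, np.float64(155.1)), (44, np.float64(155.5))]
```

Reading 17.3 N, so I stop there and back off. The same depth picture shows the cause. On the bar's face, y goes from about 40.1 at z 7 to about 40.9 at z 27. The tapered finger sides are rolling the bar top-first against the block, so it binds early. The pads' inner faces are vertical, so I'll straddle the bar end and push with the near pad instead. First I retreat and check the clearance behind the stop block.

```bash
python3 -m pendant '[{"dx":0.06,"dy":0.0,"dz":0.0,"yaw":0.0},{"dx":0.1,"dy":0.0,"dz":0.0,"yaw":0.0},{"dx":0.3,"dy":0.0,"dz":0.0,"yaw":0.0},{"dx":0.6,"dy":0.0,"dz":-0.3,"yaw":0.0},{"dx":0.0,"dy":0.0,"dz":-1.0,"yaw":-1.0},{"dx":0.0,"dy":0.0,"dz":-1.0,"yaw":-1.0},{"dx":0.0,"dy":0.0,"dz":-1.0,"yaw":-1.0},{"dx":0.0,"dy":0.0,"dz":0.0,"yaw":-1.0},{"dx":0.0,"dy":0.0,"dz":0.0,"yaw":-1.0},{"dx":0.0,"dy":0.0,"dz":0.0,"yaw":-1.0},{"dx":0.0,"dy":0.0,"dz":0.0,"yaw":-1.0},{"dx":0.0,"dy":0.0,"dz":0.0,"yaw":-1.0},{"dx":0.0,"dy":0.0,"dz":0.0,"yaw":-1.0},{"dx":0.0,"dy":0.0,"dz":0.0,"yaw":-1.0},{"dx":0.0,"dy":0.0,"dz":0.0,"yaw":-1.0},{"dx":0.0,"dy":0.0,"dz":0.0,"yaw":-1.0},{"dx":0.0,"dy":0.0,"dz":0.0,"yaw":-1.0},{"dx":0.0,"dy":0.0,"dz":0.0,"yaw":-1.0},{"dx":0.0,"dy":0.0,"dz":0.0,"yaw":-1.0},{"dx":0.0,"dy":0.0,"dz":0.0,"yaw":-0.1}]' 0.68 120|grep -v eef
python3 - <<'E'
from h import *
st((124,62,80))
d=np.load('pics/top0.npy'); q=toplat(cloud('top',campose('top'),d))
for x in range(96,148,5):
    m=(abs(q[...,0]-x)<2.6); print(x,*[f'{y}:{q[m&(q[...,1]>=y)&(q[...,1]<y+5)][:,2].max():.0f}' for y in range(45,135,5) if (m&(q[...,1]>=y)&(q[...,1]<y+5)).any()])
E
```

```text
time_s: 38.75
ee_pos: [0.6909, 0.0567, 0.2043]
wrist_force: [-0.6, -0.2, 0.6]
grip_width: 0.0582
t 38.75 plat xyz [123.5   7.5 114.3] yaw_rel -1.62 F plat x,y,z [-0.61 -0.07  0.56] grip 0.0582
units dx,dy,dz [-0.04 -2.18  1.37]
96 45:1 50:3 55:7 60:1 65:2 70:3 75:3 80:3 85:3 90:3 95:4 100:3 105:-1 110:4 115:2 120:34 125:43
101 45:3 50:3 55:43 60:44 65:40 70:40 75:35 80:40 85:5 90:8 95:8 100:3 105:4 110:5 115:4 120:29 125:43 130:5
106 45:4 50:3 55:39 60:42 65:43 70:44 75:46 80:44 85:7 90:5 95:5 100:3 105:2 110:1 115:4 120:20 125:43 130:40
111 45:3 50:29 55:44 60:41 65:41 70:44 75:43 80:43 85:8 90:9 95:7 100:10 105:1 110:1 115:1 120:42 125:45
116 45:5 50:29 55:40 60:46 65:41 70:42 75:43 80:42 85:8 90:7 95:8 100:7 105:3 110:1 115:3 120:32 125:43 130:9
121 45:1 50:27 55:39 60:46 65:39 70:44 75:44 80:42 85:8 90:9 95:7 100:6 105:4 110:2 115:2 120:2 125:2 130:2
126 45:5 50:25 55:41 60:39 65:42 70:44 75:41 80:41 85:7 90:9 95:6 100:3 105:2 110:2 115:4 120:0 125:3 130:3
131 45:3 50:1 55:45 60:41 65:43 70:44 75:41 80:41 85:7 90:8 95:7 100:5 105:8 110:2 115:4 120:-0 125:1 130:8
136 45:2 50:5 55:1 60:2 65:1 70:4 75:4 80:2 85:3 90:4 95:3 100:8 105:1 110:-0 115:7 120:2 125:7 130:7
141 45:4 50:4 55:4 60:5 65:-0 70:8 75:10 80:6 85:7 90:3 95:6 100:6 105:-2 110:3 115:-2 120:3 125:3 130:4
146 45:4 50:3 55:4 60:2 65:5 70:2 75:4 80:8 85:10 90:8 95:6 100:5 105:3 110:2 115:0 120:1 125:3 130:5
```

```bash
python3 -m pendant '[{"dx":0.0,"dy":-1.0,"dz":0.0,"yaw":0.0},{"dx":0.0,"dy":-1.0,"dz":0.0,"yaw":0.0},{"dx":0.0,"dy":-0.2,"dz":0.5,"yaw":0.0},{"dx":0.0,"dy":0.0,"dz":1.0,"yaw":0.0},{"dx":0.0,"dy":0.0,"dz":0.9,"yaw":0.0},{"dx":0.0,"dy":0.0,"dz":0.5,"yaw":0.0},{"dx":0.0,"dy":0.0,"dz":0.2,"yaw":0.0},{"dx":0.0,"dy":0.0,"dz":0.0,"yaw":0.0}]'|grep -v eef
python3 -c "
from h import *
st((124,62,27))"
python3 -m pendant '[{"dx":0.0,"dy":0.0,"dz":0.12,"yaw":0.0},{"dx":0.0,"dy":0.0,"dz":0.12,"yaw":0.0},{"dx":0.0,"dy":0.0,"dz":0.0,"yaw":0.0}]'|grep force
python3 -c "
from h import *
st((124,62,27))"
```

```text
time_s: 39.55
ee_pos: [0.6819, 0.1111, 0.1258]
wrist_force: [0.4, 0.3, -0.3]
grip_width: 0.0577
t 39.55 plat xyz [125.   62.5  35.8] yaw_rel -1.76 F plat x,y,z [ 0.5   0.22 -0.28] grip 0.0577
units dx,dy,dz [-0.04  0.02  0.35]
wrist_force: [-0.2, 1.2, -0.5]
t 39.85 plat xyz [125.1  63.   30.4] yaw_rel -1.73 F plat x,y,z [ 0.04  1.19 -0.47] grip 0.058
units dx,dy,dz [-0.04  0.04  0.14]
```

```bash
python3 -m pendant '[{"dx":0.0,"dy":-0.04,"dz":0.1,"yaw":0.0},{"dx":0.0,"dy":-0.06,"dz":0.0,"yaw":0.0},{"dx":0.0,"dy":-0.06,"dz":0.0,"yaw":0.0},{"dx":0.0,"dy":0.0,"dz":0.0,"yaw":0.0}]'|grep force
python3 -c "
from h import *
st()"
python3 -m pendant '[{"dx":0.0,"dy":-0.04,"dz":0.0,"yaw":0.0},{"dx":0.0,"dy":0.0,"dz":0.0,"yaw":0.0}]'|grep force
python3 -c "
from h import *
st()"
python3 -m pendant '[{"dx":0.0,"dy":-0.04,"dz":0.0,"yaw":0.0},{"dx":0.0,"dy":0.0,"dz":0.0,"yaw":0.0}]'|grep force
python3 -c "
from h import *
st()"
python3 -m pendant '[{"dx":0.0,"dy":-0.03,"dz":0.0,"yaw":0.0},{"dx":0.0,"dy":0.0,"dz":0.0,"yaw":0.0}]'|grep force
python3 -c "
from h import *
st()"
```

```text
wrist_force: [1.3, -1.2, -0.3]
t 40.25 plat xyz [125.1  66.9  27.8] yaw_rel -1.71 F plat x,y,z [ 1.07 -1.45 -0.27] grip 0.0582
wrist_force: [0.6, -4.4, 1.2]
t 40.45 plat xyz [125.2  67.4  27.9] yaw_rel -1.72 F plat x,y,z [-0.21 -4.47  1.23] grip 0.0581
wrist_force: [1.2, -5.2, 1.6]
t 40.65 plat xyz [125.2  68.2  27.9] yaw_rel -1.72 F plat x,y,z [ 0.2  -5.32  1.59] grip 0.0582
wrist_force: [1.3, -6.7, 1.7]
t 40.85 plat xyz [125.2  68.7  28. ] yaw_rel -1.73 F plat x,y,z [-0.   -6.82  1.71] grip 0.0581
```

```bash
python3 -m pendant '[{"dx":0.0,"dy":-0.03,"dz":0.0,"yaw":0.0},{"dx":0.0,"dy":0.0,"dz":0.0,"yaw":0.0}]'|grep force
python3 -c "
from h import *
st()"
python3 -m pendant '[{"dx":0.0,"dy":-0.02,"dz":0.0,"yaw":0.0},{"dx":0.0,"dy":0.0,"dz":0.0,"yaw":0.0}]'|grep force
python3 -c "
from h import *
st()"
python3 -m pendant '[{"dx":0.0,"dy":-0.02,"dz":0.0,"yaw":0.0},{"dx":0.0,"dy":0.0,"dz":0.0,"yaw":0.0}]'|grep force
python3 -c "
from h import *
st()"
python3 -m pendant '[{"dx":0.0,"dy":-0.02,"dz":0.0,"yaw":0.0},{"dx":0.0,"dy":0.0,"dz":0.0,"yaw":0.0}]'|grep force
python3 -c "
from h import *
st()"
```

```text
wrist_force: [3.6, -6.9, 0.3]
t 41.05 plat xyz [125.2  69.1  27.9] yaw_rel -1.73 F plat x,y,z [ 2.19 -7.42  0.3 ] grip 0.0579
wrist_force: [2.6, -8.2, 0.5]
t 41.25 plat xyz [125.3  69.4  28. ] yaw_rel -1.73 F plat x,y,z [ 1.05 -8.51  0.49] grip 0.0582
wrist_force: [3.8, -9.3, 1.7]
t 41.45 plat xyz [125.3  69.7  28. ] yaw_rel -1.74 F plat x,y,z [ 1.97 -9.9   1.66] grip 0.0584
wrist_force: [2.5, -10.4, -0.3]
t 41.65 plat xyz [125.3  70.   28. ] yaw_rel -1.74 F plat x,y,z [  0.48 -10.64  -0.28] grip 0.0579
```

```bash
python3 -m pendant '[{"dx":0.0,"dy":-0.02,"dz":0.0,"yaw":0.0},{"dx":0.0,"dy":0.0,"dz":0.0,"yaw":0.0}]'|grep force
python3 -c "
from h import *
st()"
python3 -m pendant '[{"dx":0.0,"dy":-0.015,"dz":0.0,"yaw":0.0},{"dx":0.0,"dy":0.0,"dz":0.0,"yaw":0.0}]'|grep force
python3 -c "
from h import *
st()"
python3 -m pendant '[{"dx":0.0,"dy":-0.012,"dz":0.0,"yaw":0.0},{"dx":0.0,"dy":0.0,"dz":0.0,"yaw":0.0}]'|grep force
python3 -c "
from h import *
st()"
```

```text
wrist_force: [2.7, -10.8, 0.3]
t 41.85 plat xyz [125.3  70.3  28. ] yaw_rel -1.74 F plat x,y,z [  0.66 -11.11   0.26] grip 0.0578
wrist_force: [3.8, -11.9, -0.4]
t 42.05 plat xyz [125.3  70.5  27.9] yaw_rel -1.74 F plat x,y,z [  1.52 -12.37  -0.36] grip 0.058
wrist_force: [3.6, -12.6, -0.5]
t 42.25 plat xyz [125.3  70.5  27.9] yaw_rel -1.75 F plat x,y,z [  1.17 -13.03  -0.55] grip 0.0583
```

Run:
```python
from h import *
pose,im,P=shot('wrist','w8'); q=toplat(P)
for x in range(134,164,2):
    m=(abs(q[...,0]-x)<1)&(q[...,1]>15)&(q[...,1]<62)&(q[...,2]>14)&(q[...,2]<50)
    s=q[m]; print(x,*[f'{y}:{np.median(s[(s[:,1]>=y)&(s[:,1]<y+2)][:,2]):.0f}' for y in range(16,62,2) if ((s[:,1]>=y)&(s[:,1]<y+2)).sum()>2])
```

```text
134 34:43 36:42 38:44 40:44 42:40 44:40 46:40 48:40 50:40 52:37
136 40:39 42:40 44:40 46:40 48:39 50:40 52:35
138 34:27 36:28 38:28 40:39 42:40 44:40 46:40 48:40 50:40 52:35
140 28:27 30:27 32:28 34:27 36:27 38:28 40:27 42:40 44:40 46:40 48:39 50:40 52:32
142 24:27 26:28 28:27 30:27 32:26 34:24 36:28 38:28 40:23 42:29 44:30 46:30 48:30 50:29 52:32
144 22:28 24:28 26:28 28:27 30:27 32:27 34:27 36:27 38:28 40:24
146 24:28 26:28 28:28 30:27 32:28 34:27 36:27 38:28 40:23
148 24:28 26:27 28:27 30:27 32:27 34:27 36:27 38:27 40:24
150 24:28 26:27 28:27 30:28 32:28 34:28 36:28 38:27 40:22
152 24:27 26:27 28:27 30:28 32:27 34:27 36:27 38:28 40:25
154 24:28 26:28 28:28 30:28 32:27 34:27 36:28 38:28 40:28
156 16:34 18:34 20:35 22:35 24:35 26:35 28:35 30:35 32:35 34:35 36:35 38:36 40:35 42:35 44:34
158 16:35 18:36 20:35 22:36 24:36 26:36 28:35 30:36 32:36 34:35 36:36 38:36 40:36 42:36 44:35 46:25
160 16:35 18:36 20:36 22:36 24:36 26:36 28:36 30:36 32:36 34:35 36:36 38:35 40:36 42:36 44:35 46:23
162 16:36 18:36 20:36 22:35 24:35 26:35 28:36 30:36 32:35 34:36 36:36 38:36 40:35 42:35 44:35 46:25
```

The bolt has snapped. The nose now reaches x≈137, which is ≥18 mm out of its case (13.6 to 15 mm before), and the bar's side (y≥40) is behind its shoulder. I release gently and check that it holds.

```bash
python3 -m pendant '[{"dx":0.0,"dy":0.03,"dz":0.0,"yaw":0.0},{"dx":0.0,"dy":0.0,"dz":0.0,"yaw":0.0}]'|grep force
python3 -c "
from h import *
st()"
python3 -m pendant '[{"dx":0.0,"dy":0.04,"dz":0.0,"yaw":0.0},{"dx":0.0,"dy":0.0,"dz":0.0,"yaw":0.0}]'|grep force
python3 -c "
from h import *
st()"
python3 -m pendant '[{"dx":0.0,"dy":0.06,"dz":0.0,"yaw":0.0},{"dx":0.0,"dy":0.0,"dz":0.0,"yaw":0.0}]'|grep force
python3 - <<'E'
from h import *
st()
pose,im,P=shot('wrist','w9'); q=toplat(P)
for x in range(134,160,2):
    m=(abs(q[...,0]-x)<1)&(q[...,1]>15)&(q[...,1]<62)&(q[...,2]>14)&(q[...,2]<50)
    s=q[m]; print(x,*[f'{y}:{np.median(s[(s[:,1]>=y)&(s[:,1]<y+2)][:,2]):.0f}' for y in range(20,62,2) if ((s[:,1]>=y)&(s[:,1]<y+2)).sum()>2])
E
```

```text
wrist_force: [3.0, -10.3, 0.2]
t 42.5 plat xyz [125.3  70.4  27.9] yaw_rel -1.74 F plat x,y,z [  1.04 -10.68   0.18] grip 0.0578
wrist_force: [3.0, -7.1, -0.0]
t 42.7 plat xyz [125.3  70.1  27.9] yaw_rel -1.74 F plat x,y,z [ 1.59 -7.53 -0.03] grip 0.0581
wrist_force: [1.0, -3.4, -0.6]
t 42.9 plat xyz [125.3  69.7  27.7] yaw_rel -1.73 F plat x,y,z [ 0.35 -3.49 -0.58] grip 0.0582
134 34:43 36:42 38:43 40:43 42:40 44:40 46:40 48:40 50:40 52:33
136 40:40 42:40 44:40 46:40 48:40 50:40 52:32
138 32:27 34:28 36:28 38:27 40:39 42:40 44:40 46:40 48:40 50:39 52:32
140 28:27 30:27 32:28 34:27 36:27 38:28 40:38 42:40 44:39 46:40 48:40 50:39 52:29
142 24:28 26:28 28:28 30:27 32:24 34:22 36:28 38:27 40:26 42:27 44:29 46:29 48:30 50:29 52:32
144 22:27 24:27 26:28 28:27 30:26 36:27 38:28 40:23
146 24:28 26:27 28:27 30:28 32:27 34:27 36:28 38:28 40:23
148 24:27 26:28 28:28 30:27 32:27 34:28 36:28 38:28 40:22
150 24:27 26:27 28:27 30:27 32:27 34:27 36:28 38:28 40:23
152 24:27 26:27 28:27 30:28 32:28 34:27 36:27 38:28 40:26
154 24:27 26:27 28:28 30:27 32:28 34:27 36:28 38:28 40:27
156 20:35 22:35 24:35 26:35 28:34 30:34 32:35 34:35 36:35 38:35 40:35 42:34 44:34
158 20:36 22:36 24:35 26:36 28:35 30:35 32:35 34:36 36:36 38:35 40:36 42:35 44:34 46:27
```

Now the force is gone at y 69.7 (3.5 N, against 9.9 N on the way in), so the bolt holds. I clear the bar, lift straight up and run the last checks.

```bash
python3 -m pendant '[{"dx":0.0,"dy":0.06,"dz":0.0,"yaw":0.0},{"dx":0.0,"dy":0.06,"dz":0.0,"yaw":0.0},{"dx":0.0,"dy":0.0,"dz":-0.3,"yaw":0.0},{"dx":0.0,"dy":0.0,"dz":-0.8,"yaw":0.0},{"dx":0.0,"dy":0.0,"dz":-1.0,"yaw":0.0},{"dx":0.0,"dy":0.0,"dz":-1.0,"yaw":0.0},{"dx":0.0,"dy":0.0,"dz":-1.0,"yaw":0.0},{"dx":0.0,"dy":0.0,"dz":-1.0,"yaw":0.0},{"dx":0.0,"dy":1.0,"dz":-0.5,"yaw":0.0},{"dx":0.0,"dy":1.0,"dz":0.0,"yaw":0.0},{"dx":0.0,"dy":1.0,"dz":0.0,"yaw":0.0},{"dx":0.0,"dy":1.0,"dz":0.0,"yaw":0.0},{"dx":0.0,"dy":1.0,"dz":0.0,"yaw":0.0},{"dx":0.0,"dy":1.0,"dz":0.0,"yaw":0.0},{"dx":0.0,"dy":0.0,"dz":0.0,"yaw":0.0}]'|grep -v eef
python3 - <<'E'
from h import *
st(); rackside('side10')
q=toplat(cloud('side',campose('side'),np.load('pics/side10.npy')))
for n,(x,y) in {'tube a':(-81,95),'tube b':(-52,95),'tube c':(-24,95)}.items():
    s=q[(np.hypot(q[...,0]-x,q[...,1]-y)<15)&(q[...,2]>125)&(q[...,2]<155)]; print(n,len(s),s.mean(0).round(1),s[:,2].max().round(1))
s=q[(q[...,2]>36)&(q[...,2]<46)&(q[...,0]>-120)&(q[...,0]<95)&(q[...,1]<62)&(q[...,1]>25)]
print(len(s))
for c in ['top','side']:
    pose,im,P=shot(c,c+'11')
    for n in ['dropper_mid','jar_mid','beaker_mid']:
        for o in r.search_frame(n,c)[:1]:
            u,v=map(int,o['pixel']); print(c,n,round(o['score'],2),(u,v),np.round(P[v,u],3))
E
python3 barfit.py top12
```

```text
time_s: 44.45
ee_pos: [0.7054, -0.0352, 0.2582]
wrist_force: [-0.0, 0.4, -0.2]
grip_width: 0.0582
t 44.45 plat xyz [120.4 -85.6 168.2] yaw_rel -1.85 F plat x,y,z [ 0.04  0.37 -0.18] grip 0.0582
rack yaw 0.21 rear y at -90,-10,80 [116.9 117.2 117.5] x -103.8 86.8
tube a 110 [-81.7  95.8 138.8] 146.4
tube b 110 [-52.7  95.7 138.5] 146.4
tube c 107 [-24.3  95.9 138.5] 146.5
40
top dropper_mid 0.61 (383, 157) [ 0.713 -0.188  0.092]
side dropper_mid 0.67 (276, 160) [ 0.722 -0.183  0.073]
side jar_mid 0.55 (223, 303) [0.607 0.299 0.088]
side beaker_mid 0.56 (293, 311) [0.49  0.214 0.018]
bar pts 439 angle -1.91 y at -150 57.3 y at 118 48.4 width (12.048818588256836, 222.687255859375)
rack ((-10.011924743652344, 78.4861068725586), (17.054241180419922, 188.7547607421875), 89.68568420410156)
```

```bash
python3 -c "
from h import *
print(r.sign_off())"
```

```text
the job is handed in; nothing more can be done
None
```

The shaker is ready and handed in at about 45 s: the rack is against the back rail with its tubes standing, and the bar is latched shut.

- **Rack:** I pushed it back low on its base. The last checks gave a yaw of 0.1 to 0.2°. In depth the base ran right up to the rail face, with any gap too small to see at about 1–2 mm resolution. All three tubes were upright at full height, with tops at about 146 mm.
- **Bar:** I swung it round with the fingers shut. Three pushes did not latch. Depth suggested the finger sides rolled the bar top-first, so it jammed just short of the snap point. The fourth push, with the near pad's inner face, latched it at about 12–13 N.
- **Latch checks:** The bolt nose stands at least 18 mm out of its case (13.6 to 15 mm before it snapped). When I let go, the push force was down to 3.5 N where it had been 9.9 N on the way in. With the arm clear, the bar stays at -1.9°.
- **Bottle, jar and beaker:** The dropper, jar and beaker show at their starting places in the side view. The final top view found only the dropper, which read about 15 mm off its first reading there. I trust the side view, where it did not move.
- **Force close to the limit:** The highest push I read on the bar was 17.3 N, in the third push. I backed off straight after. Readings vary by about ±0.7 N, so the true peak came close to 18 N.
- **Check that failed:** The final top-view rack measurement was no use because the arm hid part of the rack. The rack result rests on the side view and the earlier top view.

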